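# Load the indexing table, index it under the dial gauge and relock it

### The job

Load all the dark bearing blocks that are on the bench onto the indexing table, each lying flat and centred on its own blue pad, lengthwise along it, one of them on the middle pad. Then pull the red index knob up and twist it so that it stays out by itself, turn the table clockwise by its black handle past one notch to the next, the one with the yellow dot, and twist the knob back so that the plunger drops fully home there. Finally swing the stiff gauge arm by its black knob over the table right up to its stop and leave it there; touch neither the dial indicator nor the white tub and the steel beaker.

Things in the scene. Friction and masses are not known exactly. Their poses are not given: they have to be found in the camera images.
- block_1_centre (a point): centre of a dark steel bearing block lying flat, 0.4 kg (may be absent): 72 mm long (own x), 46 mm wide (own y), 34 mm high (own z), with a brass ring and four screws on its top; this point is 17 mm above what it lies on. Grasp from above across its 46 mm width.
- block_2_centre (a point): centre of a dark steel bearing block lying flat, 0.4 kg (may be absent): 72 mm long (own x), 46 mm wide (own y), 34 mm high (own z), with a brass ring and four screws on its top; this point is 17 mm above what it lies on. Grasp from above across its 46 mm width.
- block_3_centre (a point): centre of a dark steel bearing block lying flat, 0.4 kg (may be absent): 72 mm long (own x), 46 mm wide (own y), 34 mm high (own z), with a brass ring and four screws on its top; this point is 17 mm above what it lies on. Grasp from above across its 46 mm width.
- pad_left: left pad on the indexing table, a thin blue rectangle flush with the table top, which it turns with, 66 mm radially by 48 mm across; no walls. Origin: its centre, on the table top (36 mm above the bench); own x points radially outwards, the line along which the block's length must lie; z up. The pads lie 92 mm from the table axis, 60 degrees apart. A block just rests on it and can slide if the table is jerked.
- pad_mid: middle pad on the indexing table, a thin blue rectangle flush with the table top, which it turns with, 66 mm radially by 48 mm across; no walls. Origin: its centre, on the table top (36 mm above the bench); own x points radially outwards, the line along which the block's length must lie; z up. The pads lie 92 mm from the table axis, 60 degrees apart. A block just rests on it and can slide if the table is jerked.
- pad_right: right pad on the indexing table, a thin blue rectangle flush with the table top, which it turns with, 66 mm radially by 48 mm across; no walls. Origin: its centre, on the table top (36 mm above the bench); own x points radially outwards, the line along which the block's length must lie; z up. The pads lie 92 mm from the table axis, 60 degrees apart. A block just rests on it and can slide if the table is jerked.
- index_base: grey base; origin on the bench at the table's vertical axis, z up. The steel table is 320 mm across, top 36 mm above the bench, 12 rim notches 30 degrees apart. White dot: the notch the plunger is in at the start; yellow dot: the second from it, under the plunger after turning 60 degrees clockwise. In this frame the plunger stands at x 0, y -148 mm, the gauge post (190 mm high) at x -55, y +205.
- table (a joint): turn of the table, rad: 0 in the starting notch, grows clockwise seen from above; notches every 0.524, yellow dot 1.047; stops at -0.1 and 1.3. Stiff (0.25 N m), stays; locked while the plunger is in. The round-nosed plunger finds its notch from about 0.02 rad off; if it sits on the rim (plunger near 0.012), turn the table a little either way until it snaps in.
- table_handle (a point): middle of the black upright handle on the table, a round peg 22 mm thick and 50 mm long whose top is 24 mm above this point (this point is 72 mm above the bench); 100 mm from the table axis, turns with the table. Grasp from above and follow the arc.
- plunger (a joint): height of the index plunger, m: 0 fully home in a notch, about 0.012 when its nose sits on the rim between notches, about 0.0145 when held out by the twisted knob, at most 0.020. Spring pulls it down with about 7 N at 0, 11 N at 0.020.
- plunger_knob (a joint): twist of the red knob, rad: 0 at the start, grows anticlockwise seen from above, stop at 1.4. It can be twisted only while pulled up to at least 0.0155 m; beyond about 0.5 rad its cross pin then rests on the cam and holds the plunger out when let go. Twisted back below about 0.2 it drops. Twisting it on the cam takes about 0.05 N m.
- knob_grip (a point): centre of the red bar of the plunger knob: 48 mm long (own x), 14 mm thick (own y), 26 mm high, 107 mm above the bench when home; moves and twists with the knob, about its vertical axis through this point. Below it, from 27 mm under this point, is the steel cam.
- gauge_arm (a joint): swing of the gauge arm about its post, rad: grows anticlockwise seen from above; starts parked between 0 and 0.5; the stop over the table is at 2.094. Stiff (0.3 N m), stays where it is left.
- gauge_knob (a point): middle of the black upright hand knob on top of the gauge arm, a round peg 22 mm thick and 50 mm long, this point 230 mm above the bench, top 20 mm above it; 75 mm from the arm's axis; own x points along the arm away from the post. Grasp from above and follow the arc. The arm's bar below is 186 mm above the bench at its top.
- gauge_axis (a point): point on the vertical axis of the gauge arm, level with gauge_knob
- dial: dial indicator hung at the end of the gauge arm, about 121 mm from the arm's axis, hanging down to 92 mm and up to 200 mm above the bench (blocks on the table reach 70 mm). Not to be touched.
- white_tub: white tub, bystander, 76 mm across, 58 mm high; origin under its centre
- steel_beaker: steel beaker, bystander, 70 mm across, 82 mm high; origin under its centre

How it is judged:
On the way, in this order (a step that is already met when the one before it is completed fails the run):
1. every block lies on a pad, one on the middle pad, with the table still locked in its starting notch (((horizontal distance between block_1_centre and pad_left below 0.013 m and z of block_1_centre in the frame of pad_left between 0.013 and 0.021 m and angle between the x axis of block_1_centre and the x axis of pad_left, either way round below 0.25 rad and angle between block_1_centre's own z axis and vertical below 0.1 rad) or (horizontal distance between block_1_centre and pad_mid below 0.013 m and z of block_1_centre in the frame of pad_mid between 0.013 and 0.021 m and angle between the x axis of block_1_centre and the x axis of pad_mid, either way round below 0.25 rad and angle between block_1_centre's own z axis and vertical below 0.1 rad) or (horizontal distance between block_1_centre and pad_right below 0.013 m and z of block_1_centre in the frame of pad_right between 0.013 and 0.021 m and angle between the x axis of block_1_centre and the x axis of pad_right, either way round below 0.25 rad and angle between block_1_centre's own z axis and vertical below 0.1 rad)) and ((horizontal distance between block_2_centre and pad_left below 0.013 m and z of block_2_centre in the frame of pad_left between 0.013 and 0.021 m and angle between the x axis of block_2_centre and the x axis of pad_left, either way round below 0.25 rad and angle between block_2_centre's own z axis and vertical below 0.1 rad) or (horizontal distance between block_2_centre and pad_mid below 0.013 m and z of block_2_centre in the frame of pad_mid between 0.013 and 0.021 m and angle between the x axis of block_2_centre and the x axis of pad_mid, either way round below 0.25 rad and angle between block_2_centre's own z axis and vertical below 0.1 rad) or (horizontal distance between block_2_centre and pad_right below 0.013 m and z of block_2_centre in the frame of pad_right between 0.013 and 0.021 m and angle between the x axis of block_2_centre and the x axis of pad_right, either way round below 0.25 rad and angle between block_2_centre's own z axis and vertical below 0.1 rad)) and ((horizontal distance between block_3_centre and pad_left below 0.013 m and z of block_3_centre in the frame of pad_left between 0.013 and 0.021 m and angle between the x axis of block_3_centre and the x axis of pad_left, either way round below 0.25 rad and angle between block_3_centre's own z axis and vertical below 0.1 rad) or (horizontal distance between block_3_centre and pad_mid below 0.013 m and z of block_3_centre in the frame of pad_mid between 0.013 and 0.021 m and angle between the x axis of block_3_centre and the x axis of pad_mid, either way round below 0.25 rad and angle between block_3_centre's own z axis and vertical below 0.1 rad) or (horizontal distance between block_3_centre and pad_right below 0.013 m and z of block_3_centre in the frame of pad_right between 0.013 and 0.021 m and angle between the x axis of block_3_centre and the x axis of pad_right, either way round below 0.25 rad and angle between block_3_centre's own z axis and vertical below 0.1 rad)) and ((horizontal distance between block_1_centre and pad_mid below 0.013 m and z of block_1_centre in the frame of pad_mid between 0.013 and 0.021 m and angle between the x axis of block_1_centre and the x axis of pad_mid, either way round below 0.25 rad and angle between block_1_centre's own z axis and vertical below 0.1 rad) or (horizontal distance between block_2_centre and pad_mid below 0.013 m and z of block_2_centre in the frame of pad_mid between 0.013 and 0.021 m and angle between the x axis of block_2_centre and the x axis of pad_mid, either way round below 0.25 rad and angle between block_2_centre's own z axis and vertical below 0.1 rad) or (horizontal distance between block_3_centre and pad_mid below 0.013 m and z of block_3_centre in the frame of pad_mid between 0.013 and 0.021 m and angle between the x axis of block_3_centre and the x axis of pad_mid, either way round below 0.25 rad and angle between block_3_centre's own z axis and vertical below 0.1 rad)) and value of joint plunger below 0.004 m and value of joint plunger_knob below 0.35 rad and value of joint table below 0.1 rad), for 0.3 s.
2. the knob has been pulled and twisted, is let go, and the plunger stays out (value of joint plunger above 0.0135 m and value of joint plunger_knob above 0.5 rad and contact force between the fingers and plunger_knob below 0.3 N), for 0.3 s.
3. the table is turned to the yellow-dot notch with the plunger still out (value of joint plunger above 0.0135 m and value of joint table between 0.95 and 1.15 rad), for 0.2 s.
4. the plunger is home in the yellow-dot notch (value of joint plunger below 0.004 m and value of joint plunger_knob below 0.35 rad and value of joint table between 1.007 and 1.087 rad), for 0.3 s.
5. the gauge arm is at its stop (value of joint gauge_arm above 2.03 rad), for 0.2 s.
At the end, for the whole second after the job is handed in: Each block flat on a pad (within 13 mm of its centre, lengthwise within 0.25 rad), one on the middle pad; table in the yellow-dot notch (1.047 +-0.04 rad), plunger home (under 4 mm), knob twisted back (under 0.35 rad); gauge arm within 0.06 rad of its stop (all of step 4 and ((horizontal distance between block_1_centre and pad_left below 0.013 m and z of block_1_centre in the frame of pad_left between 0.013 and 0.021 m and angle between the x axis of block_1_centre and the x axis of pad_left, either way round below 0.25 rad and angle between block_1_centre's own z axis and vertical below 0.1 rad) or (horizontal distance between block_1_centre and pad_mid below 0.013 m and z of block_1_centre in the frame of pad_mid between 0.013 and 0.021 m and angle between the x axis of block_1_centre and the x axis of pad_mid, either way round below 0.25 rad and angle between block_1_centre's own z axis and vertical below 0.1 rad) or (horizontal distance between block_1_centre and pad_right below 0.013 m and z of block_1_centre in the frame of pad_right between 0.013 and 0.021 m and angle between the x axis of block_1_centre and the x axis of pad_right, either way round below 0.25 rad and angle between block_1_centre's own z axis and vertical below 0.1 rad)) and ((horizontal distance between block_2_centre and pad_left below 0.013 m and z of block_2_centre in the frame of pad_left between 0.013 and 0.021 m and angle between the x axis of block_2_centre and the x axis of pad_left, either way round below 0.25 rad and angle between block_2_centre's own z axis and vertical below 0.1 rad) or (horizontal distance between block_2_centre and pad_mid below 0.013 m and z of block_2_centre in the frame of pad_mid between 0.013 and 0.021 m and angle between the x axis of block_2_centre and the x axis of pad_mid, either way round below 0.25 rad and angle between block_2_centre's own z axis and vertical below 0.1 rad) or (horizontal distance between block_2_centre and pad_right below 0.013 m and z of block_2_centre in the frame of pad_right between 0.013 and 0.021 m and angle between the x axis of block_2_centre and the x axis of pad_right, either way round below 0.25 rad and angle between block_2_centre's own z axis and vertical below 0.1 rad)) and ((horizontal distance between block_3_centre and pad_left below 0.013 m and z of block_3_centre in the frame of pad_left between 0.013 and 0.021 m and angle between the x axis of block_3_centre and the x axis of pad_left, either way round below 0.25 rad and angle between block_3_centre's own z axis and vertical below 0.1 rad) or (horizontal distance between block_3_centre and pad_mid below 0.013 m and z of block_3_centre in the frame of pad_mid between 0.013 and 0.021 m and angle between the x axis of block_3_centre and the x axis of pad_mid, either way round below 0.25 rad and angle between block_3_centre's own z axis and vertical below 0.1 rad) or (horizontal distance between block_3_centre and pad_right below 0.013 m and z of block_3_centre in the frame of pad_right between 0.013 and 0.021 m and angle between the x axis of block_3_centre and the x axis of pad_right, either way round below 0.25 rad and angle between block_3_centre's own z axis and vertical below 0.1 rad)) and ((horizontal distance between block_1_centre and pad_mid below 0.013 m and z of block_1_centre in the frame of pad_mid between 0.013 and 0.021 m and angle between the x axis of block_1_centre and the x axis of pad_mid, either way round below 0.25 rad and angle between block_1_centre's own z axis and vertical below 0.1 rad) or (horizontal distance between block_2_centre and pad_mid below 0.013 m and z of block_2_centre in the frame of pad_mid between 0.013 and 0.021 m and angle between the x axis of block_2_centre and the x axis of pad_mid, either way round below 0.25 rad and angle between block_2_centre's own z axis and vertical below 0.1 rad) or (horizontal distance between block_3_centre and pad_mid below 0.013 m and z of block_3_centre in the frame of pad_mid between 0.013 and 0.021 m and angle between the x axis of block_3_centre and the x axis of pad_mid, either way round below 0.25 rad and angle between block_3_centre's own z axis and vertical below 0.1 rad)) and value of joint gauge_arm above 2.03 rad and velocity of joint gauge_arm below 0.02 rad/s); the robot touches nothing.
It fails at once if the dial indicator is touched with more than 3 N (contact force between anything else and dial above 3 N).
It fails at once if the tub is moved more than 30 mm (distance of white_tub from where it was at the start of the episode above 0.03 m).
It fails at once if the beaker is moved more than 30 mm (distance of steel_beaker from where it was at the start of the episode above 0.03 m).
Of block_1, block_2, block_3 only 2 to 3 are there at a start; the rules pass over those that are not, and their reading is None.
At some moment in a run one of block_1, block_2, block_3 may be knocked a few centimetres aside while the robot is not near it.
Once in a run the grip may slacken for a moment while it holds something.
It also fails if it takes over 210 s, if anything falls off the work surface, if the arm or the gripper's body presses on something with over 40 N, if the wrist force passes 120 N, or if a joint passes its speed limit or range.

### The arm

A 7-joint arm with a two-finger parallel gripper is mounted at the origin on a cart in front of the work surface, level with it; the furniture and walls round the work are solid. World frame = base frame: x ahead of the robot, y to its left, z up, the work surface at z = 0. Lengths are in m, angles in rad, forces in N, time in s.
With the tool pointing down it reaches from about 0.4 to 0.875 m from the base axis. Payload 19.3 kg.
Tool frame: the origin (TCP) lies at the centre of the arm's flange, where the gripper is bolted on; the fingertips stand 173 mm ahead of it and the grasp point (between the pads) lies 155 mm ahead of it; z points along the fingers, y is the line along which they close (so a half turn about z gives the same grasp; the last joint's range is limited). The gripper opens to 85 mm and grips with 20 to 120 N. Pads are 22 mm wide; open, the fingers measure 114 mm over their backs; the gripper's body (76 mm by 85 mm) begins 54 mm behind the grasp point. The pads swing forward as they close: fully open they stand 13 mm farther back than shut.
Start: joints at [1.142, 0.521, -0.036, 1.599, 0.021, 1.021, -0.113], TCP at [0.219, -0.585, 0.405] pointing down, gripper open.
Joint ranges: [-2.91, 2.91], [-0.3, 2.13], [-1.5, 1.42], [0.17, 2.43], [-1.26, 4.41], [0.16, 1.93], [-2.52, 2.52]. Speed limits (rad/s): [1.89, 1.89, 2.39, 2.39, 3.01, 3.01, 3.01].

### API

Orientations are given as [roll, pitch, yaw] about the fixed x, y, z axes, in that order (R = Rz(yaw) Ry(pitch) Rx(roll)).
In Python, from workcell import bot, imaging, job gives the robot as it stands.
- The arm moves only by the tool carry_out, never from a script. Its argument "targets" is a list of rows, each a list of 3 entries, a list of its own where there are three numbers: the shift along the tool's x, y, z in units of 0.25 m (1.0 is 0.25 m), then the turn, a rotation vector about the tool's x, y, z in units of 180 degrees (1.0 is 180 degrees), then the opening, from 0 (shut) to 1 (fully open). In form: [[[tx, ty, tz], [wx, wy, wz], jaw], ...]. A call has 1 to 8 rows; each row shifts and turns the commanded pose from where the row before left it, along the tool's axes as they then stand; what a row does not reach is not made up. A row lasts 1/8 s, in which the tool goes at most 62.5 mm and 10.7 degrees, less where a joint would pass 70% of its speed; a pose out of reach is approached as far as the arm can. A call with a number of a shift or a turn outside -1 to 1 is refused whole. A call with a gripper value outside its range is refused whole. The fingers move at their own pace and stop on an object; "force" is the grip in N (left out, the last holds). Time passes only in rows, so rows that do not move let the fingers close. It gives the time, the measured TCP pose, the force and the opening at its end, in the units of the state.
- bot.observe(): the state, without advancing time (a new reading comes with each control period).
- imaging.grab_frame(name): name is "side" or "top" or "wrist"; returns a dict with "pixels" (384x512x3 uint8, red, green, blue), "mtx" (3x3 intrinsics, pixels), "cam_to_world" (4x4, takes a point from camera to world coordinates); the wrist camera has in their place "mount" (4x4, takes a point from camera to tool coordinates, whose origin is the TCP and whose axes are the flange's). Camera axes: x right, y down, z forward; pixel columns grow to the right and rows downward; lengths in m; the calibration is good to about 2 mm. A picture is of the moment at which its call begins: read the wrist's pose just before it. There is no depth.
- job.job_done(): hands the job in, once; it reports no verdict.
The state is a dict: "clock": time; "qpos": joint angles; "qd": joint speeds; "joint_efforts": joint torques, N m; "position": TCP position; "tool_rot": TCP orientation; "force": force on the tool from outside, world axes, zero at the start; "moment": the same for the moment, N m; "grip_width": finger opening in m.
Only numpy, scipy, OpenCV 4.12 (cv2) and the standard library are available. Lean on these libraries where they do the work, as an engineer would, in place of code of your own. Each camera call takes 0.05 s, during which the arm holds its last target. There are 200 camera calls.

## Working session

There is one attempt and no reset: what is moved stays moved. The work goes in short steps, Python scripts to look and compute and a tool call to move; the robot and the scene stay as the last step left them, time stands still between calls to the robot, and variables do not carry over. Pictures are saved under pics/ and viewed, on a budget of 14 in all, crops included, one or two more only if the job needs it, and the job is handed in when it is done.

Besides the shell and the picture viewer there is one more tool, called after "Emit:" by a JSON object that holds its "fn" and its "kwargs", one argument or row to a line. carry_out: Moves the arm, as the interface text tells. Its arguments: {"type":"object","properties":{"targets":{"type":"array"},"force":{"type":"number"}},"required":["targets"]}

```bash
mkdir -p pics; ls; python3 - <<'E'
from workcell import bot, imaging
import cv2, numpy as np
s=bot.observe(); print(s)
for n in ["top","side"]:
    f=imaging.grab_frame(n); cv2.imwrite(f"pics/{n}0.png",cv2.resize(f["pixels"][:,:,::-1],(800,600),interpolation=cv2.INTER_CUBIC))
    print(n,f["mtx"].tolist(),np.round(f["cam_to_world"],4).tolist())
E
```

```text
pics
{'clock': 0.0, 'qpos': array([ 1.14179455,  0.5220719 , -0.0363236 ,  1.59998957,  0.02119329,
        1.02108578, -0.11278876]), 'qd': array([-0.0002791 ,  0.00187884,  0.00041753,  0.0003543 , -0.0002139 ,
        0.00064116, -0.0014452 ]), 'joint_efforts': array([ 9.97297939e-04, -9.27097249e+01,  1.98052749e+00, -3.69934916e+01,
        1.80082134e-02,  8.04102252e-03, -8.65002107e-05]), 'position': array([ 0.21940353, -0.58508621,  0.40409618]), 'tool_rot': array([-3.14042544e+00,  7.87914893e-05,  3.58795953e-01]), 'force': array([ 0.52587363,  0.19129313, -0.3975514 ]), 'moment': array([-0.03753213,  0.02761832, -0.01370083]), 'grip_width': 0.08537629994427029}
top [[404.9061637175061, 0.0, 255.62302811185037], [0.0, 404.9061637175061, 197.81180484111715], [0.0, 0.0, 1.0]] [[0.0268, -0.9981, 0.0556, 0.432], [-0.9994, -0.0254, 0.0252, -0.0744], [-0.0237, -0.0562, -0.9981, 1.3126], [0.0, 0.0, 0.0, 1.0]]
side [[409.36989596596374, 0.0, 266.62826185537233], [0.0, 409.36989596596374, 190.71318721722588], [0.0, 0.0, 1.0]] [[0.6036, 0.6158, -0.5064, 1.1326], [0.7972, -0.4554, 0.3963, -0.5596], [0.0134, -0.6429, -0.7658, 1.1222], [0.0, 0.0, 0.0, 1.0]]
```

View pics/top0.png

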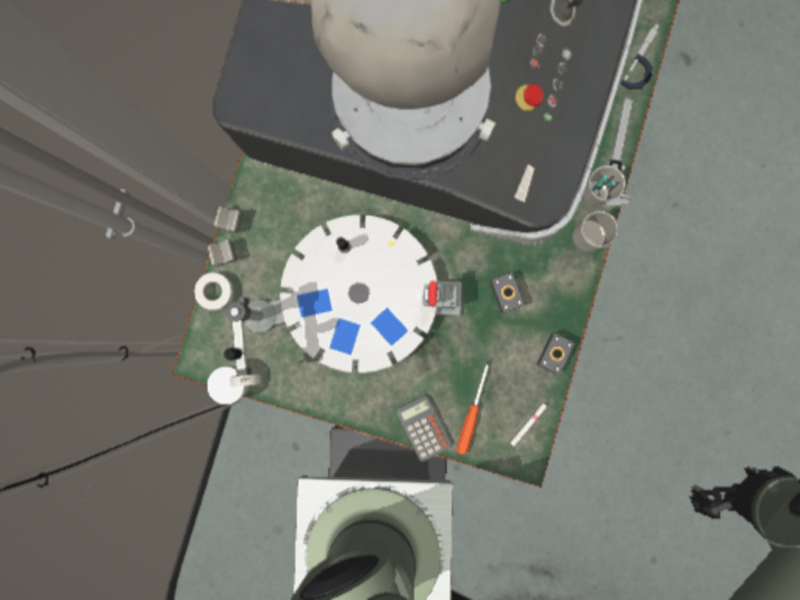

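View pics/side0.png

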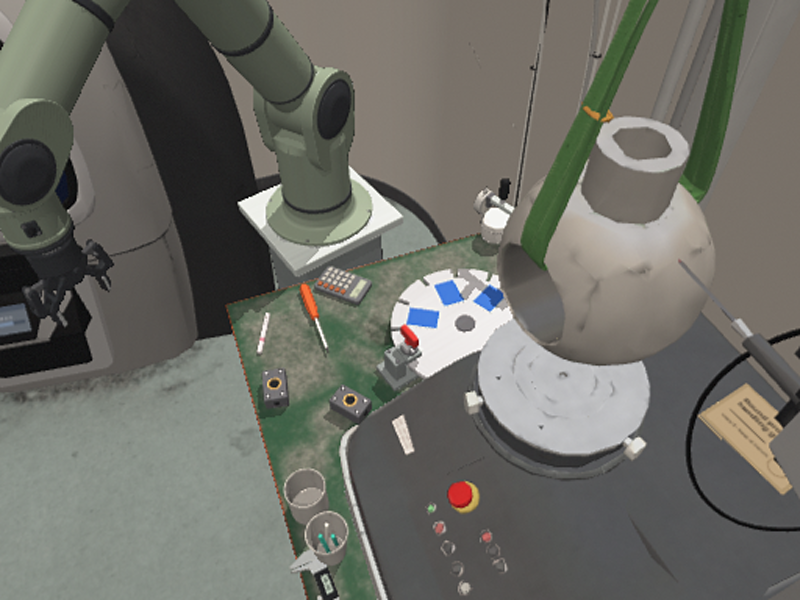

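Two blocks are visible, at about (507,292) and (557,353) in the 800x600 top view. The table centre is at (359,293), the red knob at (433,293) and the handle at (343,244). The gauge post is at (238,312) and its knob at (232,353). I'll convert these to world coordinates.

```bash
cat > h.py <<'E'
import numpy as np, cv2
from scipy.spatial.transform import Rotation as R
from workcell import bot, imaging
def T_tool(s):
    T=np.eye(4);T[:3,:3]=R.from_euler('xyz',s['tool_rot']).as_matrix();T[:3,3]=s['position'];return T
def grab(n):
    s=bot.observe(); f=imaging.grab_frame(n)
    f['T']=f['cam_to_world'] if n!='wrist' else T_tool(s)@f['mount']; return f
def p2w(f,u,v,z):
    d=f['T'][:3,:3]@np.linalg.solve(f['mtx'],[u,v,1.]);o=f['T'][:3,3]
    return o+d*(z-o[2])/d[2]
def w2p(f,P):
    c=np.linalg.inv(f['T'])@np.append(P,1); q=f['mtx']@c[:3]; return q[:2]/q[2]
def save(f,name,crop=None):
    im=f['pixels'][:,:,::-1]
    if crop: u0,v0,u1,v1=crop; im=im[v0:v1,u0:u1]
    k=min(800/im.shape[1],600/im.shape[0])
    cv2.imwrite('pics/'+name,cv2.resize(im,None,fx=k,fy=k,interpolation=cv2.INTER_CUBIC)); return k
def tool_delta(s,pos,yaw):
    """rows-units shift in tool axes and turn about tool z to reach grasp point pos (TCP 155 above), pointing down, yaw"""
    Rt=R.from_euler('xyz',s['tool_rot']); G=R.from_euler('xyz',[np.pi,0,yaw])
    p=np.array(pos)+[0,0,.155]
    return Rt.inv().apply(p-s['position'])/.25, (Rt.inv()*G).as_rotvec()/np.pi
E
python3 - <<'E'
from h import *
f=grab('top'); k=800/512
for n,u,v,z in [('b1',507,292,.034),('b2',557,353,.034),('axis',359,293,.036),('padA',314,302,.036),('padB',345,336,.036),('padC',389,326,.036),('handle',343,244,.096),('knob',433,293,.12),('gpost',238,312,.19),('gknob',232,353,.25),('dial',225,385,.2),('tub',213,291,.058),('beak',598,230,.08),('grey1',227,217,.03),('bench corner bl',175,373,0),('br',542,487,0),('tl',243,155,0),('machine corner',540,235,0.05),('b3?',606,183,.08),('ball bottom',408,105,.3)]:
    print(n,np.round(p2w(f,u/k,v/k,z),3))
f=grab('wrist'); save(f,'w0.png'); print(f['mtx'],np.round(imaging.grab_frame('wrist')['mount'],3))
save(grab('top'),'t1.png',(100,100,400,325))
E
```

```text
b1 [ 0.543 -0.258  0.034]
b2 [ 0.423 -0.36   0.034]
axis [0.534 0.041 0.036]
padA [0.513 0.132 0.036]
padB [0.446 0.066 0.036]
padC [ 0.468 -0.022  0.036]
handle [0.624 0.069 0.096]
knob [ 0.531 -0.107  0.12 ]
gpost [0.482 0.242 0.19 ]
gknob [0.41  0.233 0.25 ]
dial [0.352 0.257 0.2  ]
tub [0.529 0.332 0.058]
beak [ 0.665 -0.427  0.08 ]
grey1 [0.684 0.318 0.03 ]
bench corner bl [0.36  0.423 0.   ]
br [ 0.15  -0.341  0.   ]
tl [0.824 0.299 0.   ]
machine corner [ 0.658 -0.32   0.05 ]
b3? [ 0.758 -0.441  0.08 ]
ball bottom [ 0.822 -0.054  0.3  ]
[[279.50024071   0.         253.53403472]
 [  0.         279.50024071 191.65882516]
 [  0.           0.           1.        ]] [[ 0.    -0.957 -0.289  0.074]
 [ 1.     0.     0.001 -0.   ]
 [-0.001 -0.289  0.957  0.032]
 [ 0.     0.     0.     1.   ]]
```

View pics/t1.png

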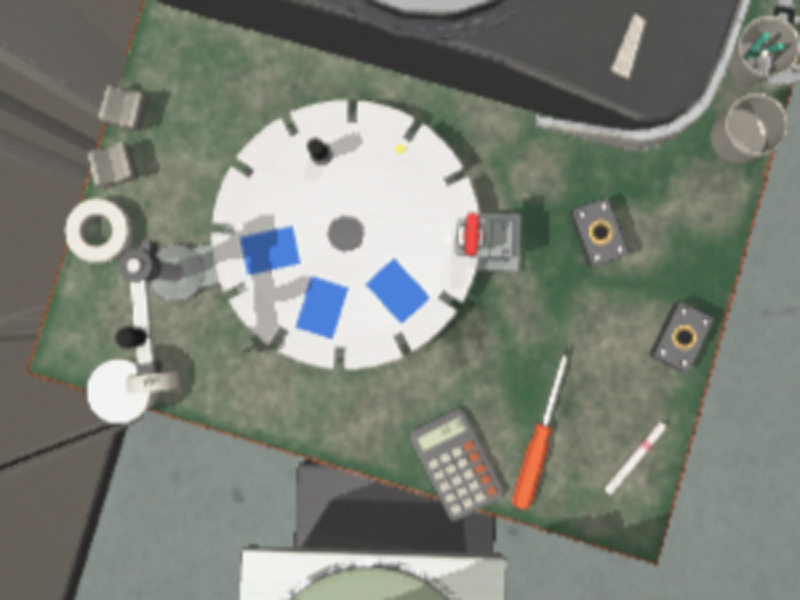

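Two blocks only. The dial hangs at the gauge arm's end, next to the white tub at crop (118,390). Next I'll work out block yaws and pad frames, and plan the move above block 1.

```bash
python3 - <<'E'
from h import *
f=grab('top'); k=8/3
P=lambda u,v,z:p2w(f,100+u/k,100+v/k,z)[:2]
def quad(n,c,z):
    c=np.array([P(u,v,z) for u,v in c]); e=c-np.roll(c,-1,0); i=np.argmax(np.linalg.norm(e,axis=1))
    print(n,np.round(c.mean(0),4),'sides',np.round(np.linalg.norm(e,axis=1),3),'ang',np.round(np.degrees(np.arctan2(e[:,1],e[:,0]))%180,1))
quad('b1',[(572,210),(613,197),(630,252),(590,267)],.034)
quad('b2',[(680,300),(714,318),(690,370),(652,350)],.034)
quad('pA',[(240,237),(292,226),(300,264),(248,275)],.036)
quad('pB',[(312,277),(348,288),(333,338),(296,327)],.036)
quad('pC',[(366,289),(397,258),(430,293),(401,323)],.036)
print('axis',P(345,234,.036))
s=bot.observe(); print(s['clock'])
for y in (1.3,1.8,-1.3): print(tool_delta(s,[.543,-.258,.2],y))
E
```

```text
b1 [ 0.5437 -0.2616] sides [0.051 0.068 0.05  0.071] ang [109.1  18.  112.1  18.5]
b2 [ 0.4247 -0.3605] sides [0.045 0.067 0.05  0.068] ang [ 63.3 156.1  63.6 151.8]
pA [0.5111 0.1306] sides [0.063 0.046 0.063 0.046] ang [103.4  13.8 103.4  13.9]
pB [0.4451 0.0662] sides [0.045 0.062 0.046 0.062] ang [ 74.5 165.   75.1 164. ]
pC [ 0.4673 -0.0236] sides [0.052 0.057 0.049 0.058] ang [136.6  44.8 137.5  47.5]
axis [0.53295099 0.04184535]
0.35
(array([ 1.67138884, -0.77100321,  0.19840172]), array([-7.96439085e-05, -3.65456807e-05, -2.99613840e-01]))
(array([ 1.67138884, -0.77100321,  0.19840172]), array([-7.16844905e-05, -5.79922304e-05, -4.58768782e-01]))
(array([ 1.67138884, -0.77100321,  0.19840172]), array([-6.12380004e-05,  7.25574317e-05,  5.27991859e-01]))
```

Emit:
{"fn": "carry_out", "kwargs": {
  "targets": [
    [[0.1,-0.05,0.02],[0,0,0],1],
    [[0.2,-0.09,0.05],[0,0,0.006],1],
    [[0.2,-0.09,0.05],[0,0,0.006],1],
    [[0.2,-0.09,0.05],[0,0,0],1],
    [[0.2,-0.09,0.05],[0,0,0],1],
    [[0.2,-0.09,0.05],[0,0,0],1],
    [[0.2,-0.09,0.05],[0,0,0],1],
    [[0.1,-0.05,0.05],[0,0,0],1]
  ]
}}

```text
clock: 1.35
position: [0.5003, -0.3174, 0.3118]
tool_rot: [-3.141, -0.001, 0.324]
force: [-0.1, -0.2, 0.6]
grip_width: 0.0855
```

```bash
python3 - <<'E'
from h import *
f=grab('wrist'); save(f,'w1.png')
for p in [(.5437,-.2616,.034),(.4247,-.3605,.034)]: print(w2p(f,p)*800/512)
E
```

```text
[325.7040571  197.51550015]
[422.70292397 427.03245124]
```

View pics/w1.png

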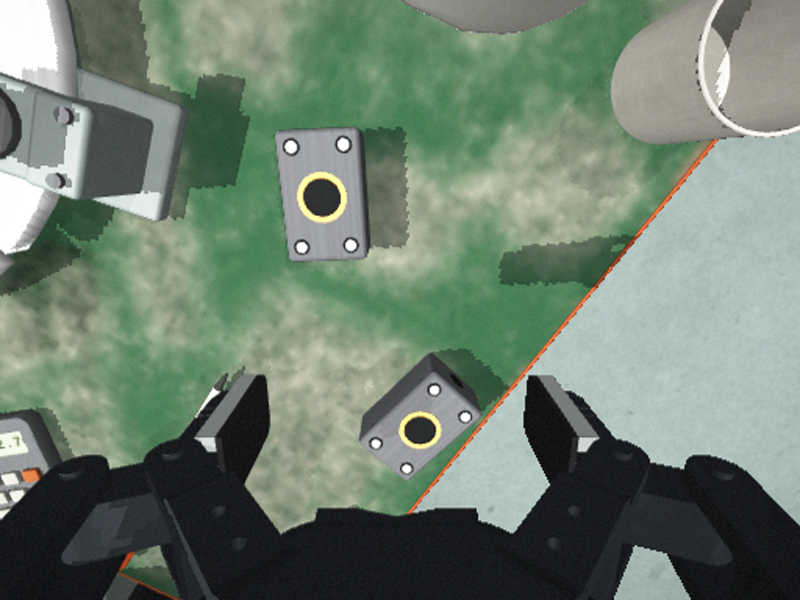

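```bash
python3 - <<'E'
from h import *
f=grab('wrist'); k=800/512
for n,a,b,r in [('b1',[(291,147),(343,145)],[(302,247),(351,245)],(322,198)),('b2',[(434,390),(466,417)],[(376,443),(406,468)],(420,430))]:
    g=lambda q:p2w(f,q[0]/k,q[1]/k,.034)
    A=np.mean([g(q) for q in a],0);B=np.mean([g(q) for q in b],0);d=A-B
    yaw=np.arctan2(d[1],d[0]);c=(A+B)/2
    print(n,c,g(r),yaw,np.degrees(yaw))
    s=bot.observe(); print(tool_delta(s,[*c[:2],.1],yaw),tool_delta(s,[*c[:2],.018],yaw))
E
```

```text
b1 [ 0.5443176  -0.25677699  0.034     ] [ 0.54413554 -0.25689506  0.034     ] 0.3753341555057176 21.505063017584547
(array([ 0.24370958, -0.17064075,  0.22392985]), array([-6.77506464e-04, -4.92641687e-05, -1.57482767e-02])) (array([ 0.2436761 , -0.16994164,  0.5519291 ]), array([-6.77506464e-04, -4.92641687e-05, -1.57482767e-02]))
b2 [ 0.42437676 -0.35647564  0.034     ] [ 0.42446042 -0.35639989  0.034     ] -0.44453906306265634 -25.470212142190157
(array([-0.33847004,  0.05358375,  0.22339251]), array([-6.57070375e-04,  2.30473040e-04,  2.45225373e-01])) (array([-0.33850352,  0.05428285,  0.55139176]), array([-6.57070375e-04,  2.30473040e-04,  2.45225373e-01]))
```

Emit:
{"fn": "carry_out", "kwargs": {
  "targets": [
    [[0.12,-0.085,0.05],[0,0,-0.008],1],
    [[0.124,-0.085,0.1],[0,0,-0.008],1],
    [[0,0,0.1],[0,0,0],1],
    [[0,0,0.1],[0,0,0],1],
    [[0,0,0.1],[0,0,0],1],
    [[0,0,0.1],[0,0,0],1],
    [[0,0,0],[0,0,0],1],
    [[0,0,0],[0,0,0],0.3]
  ],
  "force": 60
}}

```text
clock: 2.45
position: [0.542, -0.2603, 0.1757]
tool_rot: [3.141, -0.0, 0.371]
force: [0.6, -0.0, 0.0]
grip_width: 0.0694
```

Emit:
{"fn": "carry_out", "kwargs": {
  "targets": [
    [[0,0,0],[0,0,0],0.2],
    [[0,0,0],[0,0,0],0.2],
    [[0,0,0],[0,0,0],0.2],
    [[0,0,0],[0,0,0],0.2],
    [[0,0,-0.05],[0,0,0],0.2],
    [[0,0,-0.1],[0,0,0],0.2],
    [[0,0,-0.15],[0,0,0],0.2],
    [[0,0,0],[0,0,0],0.2]
  ]
}}

```text
clock: 3.45
position: [0.5426, -0.2602, 0.2529]
tool_rot: [3.138, -0.003, 0.371]
force: [-0.2, 0.2, -4.8]
grip_width: 0.0451
```

```bash
python3 - <<'E'
from h import *
s=bot.observe()
print(tool_delta(s,[.543,-.26,.225],.785),tool_delta(s,[.44,-.09,.225],.785))
E
```

```text
(array([ 0.00367827,  0.00157391, -0.5082392 ]), array([ 0.00124452, -0.00086956, -0.13174059])) (array([-0.1336568 , -0.78154422, -0.51125205]), array([ 0.00124452, -0.00086956, -0.13174059]))
```

Emit:
{"fn": "carry_out", "kwargs": {
  "targets": [
    [[0,0,-0.12],[0,0,0],0.2],
    [[0,0,-0.2],[0,0,0],0.2],
    [[0,-0.08,-0.19],[0,0,0],0.2],
    [[-0.02,-0.14,0],[0,0,0],0.2],
    [[-0.03,-0.15,0],[0,0,0],0.2],
    [[-0.03,-0.15,0],[0,0,0],0.2],
    [[-0.03,-0.15,0],[0,0,0],0.2],
    [[-0.02,-0.11,0],[0,0,0],0.2]
  ]
}}

```text
clock: 4.45
position: [0.4397, -0.0887, 0.3769]
tool_rot: [-3.141, 0.001, 0.372]
force: [0.2, -0.3, -4.5]
grip_width: 0.045
```

Emit:
{"fn": "carry_out", "kwargs": {
  "targets": [
    [[0,0,0],[0,0,-0.04],0.2],
    [[0,0,0],[0,0,-0.05],0.2],
    [[0,0,0],[0,0,-0.04],0.2],
    [[0,0,0],[0,0,0],0.2],
    [[0,0,0],[0,0,0],0.2]
  ]
}}

```text
clock: 5.08
position: [0.4407, -0.09, 0.377]
tool_rot: [-3.141, 0.0, 0.777]
force: [0.1, -0.4, -3.8]
grip_width: 0.0452
```

```bash
python3 - <<'E'
from h import *
print(bot.observe()['force'])
f=grab('wrist'); save(f,'w2.png')
E
```

```text
[ 0.10477931 -0.42752502 -3.83231995]
```

View pics/w2.png

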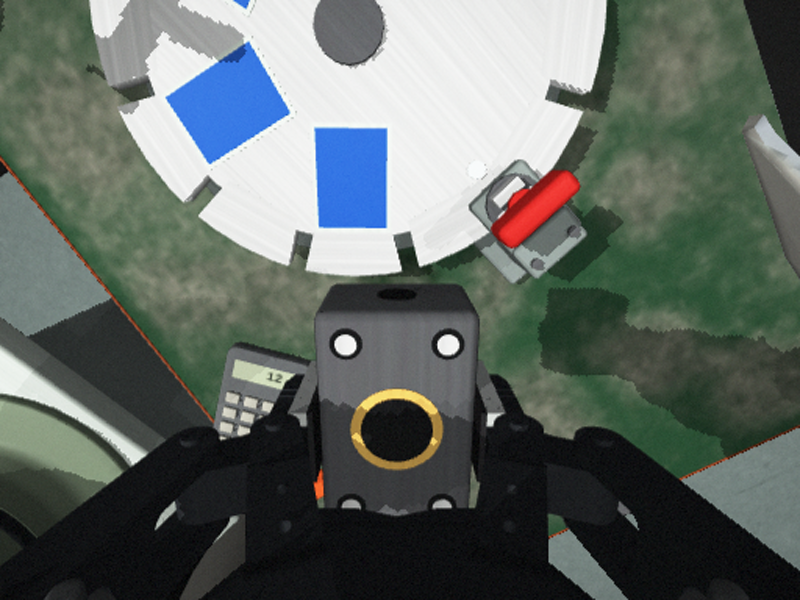

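```bash
python3 - <<'E'
from h import *
f=grab('wrist'); k=800/512; s=bot.observe()
g=lambda q,z:p2w(f,q[0]/k,q[1]/k,z)
C=np.array([g(q,.036) for q in [(315,128),(386,128),(387,228),(320,227)]])
B=np.array([g(q,.036) for q in [(245,44),(290,113),(209,163),(166,97)]])
def ang(P,i): return None
cC=C.mean(0);dC=(C[0]+C[1]-C[2]-C[3]); cB=B.mean(0);dB=(B[0]+B[1]-B[2]-B[3])
ax=g((349,25),.036)
print('axis hub',ax)
for n,c,d in(('C',cC,dC),('B',cB,dB)):
    u=d[:2]/np.linalg.norm(d[:2]);print(n,c,np.degrees(np.arctan2(u[1],u[0])),'axis from pad',c[:2]+.092*u)
print('knob',g((535,208),.12))
zb=s['position'][2]-.1417
print('held',(np.linalg.inv(T_tool(s))@np.append(g((397,428),zb),1))[:3])
print('screws',[(np.linalg.inv(T_tool(s))@np.append(g(q,zb),1))[:3] for q in [(345,345),(448,345)]])
E
```

```text
axis hub [0.53370482 0.04254072 0.036     ]
C [ 0.46722701 -0.0217661   0.036     ] 44.670858469383255 axis from pad [0.53265346 0.04291295]
B [0.44430315 0.06781852 0.036     ] -16.39755576053616 axis from pad [0.53256114 0.04184687]
knob [ 0.5291468  -0.10166755  0.12      ]
held [0.00253386 0.00027895 0.14169961]
screws [array([ 0.02831846, -0.01381279,  0.14169837]), array([0.02830443, 0.01408833, 0.1416939 ])]
```

```bash
python3 - <<'E'
from h import *
s=bot.observe();print(s['position'],s['tool_rot'][2])
print(tool_delta(s,[.4654,-.0236,.2125-.155],.773))
E
```

```text
[ 0.44078686 -0.0898781   0.37710828] 0.7777774510395059
(array([ 0.25626323, -0.11969641,  0.65841747]), array([-5.09343350e-05,  4.33964339e-05,  1.52070642e-03]))
```

Emit:
{"fn": "carry_out", "kwargs": {
  "targets": [
    [[0.08,-0.04,0],[0,0,0],0.2],
    [[0.1,-0.045,0.05],[0,0,0],0.2],
    [[0.076,-0.035,0.1],[0,0,0.001],0.2],
    [[0,0,0.15],[0,0,0],0.2],
    [[0,0,0.15],[0,0,0],0.2],
    [[0,0,0.12],[0,0,0],0.2],
    [[0,0,0.04],[0,0,0],0.2],
    [[0,0,0],[0,0,0],0.2]
  ]
}}

```text
clock: 6.18
position: [0.4654, -0.0235, 0.2248]
tool_rot: [-3.141, 0.0, 0.776]
force: [0.0, -0.3, -4.4]
grip_width: 0.0452
```

Emit:
{"fn": "carry_out", "kwargs": {
  "targets": [
    [[0,0,0],[0,0,0],0.2],
    [[0,0,0],[0,0,0],0.2]
  ]
}}

```text
clock: 6.42
position: [0.4656, -0.0237, 0.2256]
tool_rot: [3.14, -0.001, 0.776]
force: [-0.8, 1.3, -2.0]
grip_width: 0.0449
```

Emit:
{"fn": "carry_out", "kwargs": {
  "targets": [
    [[0,0,0.02],[0,0,0],0.2],
    [[0,0,0.02],[0,0,0],0.2],
    [[0,0,0],[0,0,0],0.2],
    [[0,0,0],[0,0,0],0.2]
  ]
}}

```text
clock: 6.92
position: [0.4652, -0.0235, 0.2146]
tool_rot: [-3.141, 0.0, 0.777]
force: [0.9, 0.5, -4.5]
grip_width: 0.0453
```

Emit:
{"fn": "carry_out", "kwargs": {
  "targets": [
    [[0,0,0.008],[0,0,0],0.2],
    [[0,0,0.004],[0,0,0],0.2],
    [[0,0,0],[0,0,0],0.2],
    [[0,0,0],[0,0,0],0.2]
  ]
}}

```text
clock: 7.42
position: [0.4653, -0.0236, 0.2119]
tool_rot: [3.141, -0.0, 0.777]
force: [-3.1, 0.7, 6.0]
grip_width: 0.0451
```

Emit:
{"fn": "carry_out", "kwargs": {
  "targets": [
    [[0,0,0],[0,0,0],0.65],
    [[0,0,0],[0,0,0],0.8],
    [[0,0,0],[0,0,0],1],
    [[0,0,-0.1],[0,0,0],1],
    [[0,0,-0.2],[0,0,0],1],
    [[0,0,-0.2],[0,0,0],1],
    [[-0.06,0.03,-0.1],[0,0,0],1],
    [[0,0,0],[0,0,0],1]
  ]
}}

```text
clock: 8.43
position: [0.4598, -0.0403, 0.3633]
tool_rot: [3.139, -0.002, 0.775]
force: [-0.3, -0.4, -0.3]
grip_width: 0.0855
```

```bash
python3 - <<'E'
from h import *
f=grab('wrist'); save(f,'w3.png'); s=bot.observe();print(s['position'],s['tool_rot'],s['force'])
print(tool_delta(s,[.4244,-.3565,.1],-.4445),tool_delta(s,[.4244,-.3565,.018],-.4445))
t=grab('top'); save(t,'t2.png',(100,100,400,325))
E
```

```text
[ 0.45975275 -0.03973718  0.36212305] [ 3.14047571e+00 -7.99927722e-04  7.75583383e-01] [-0.76036533  1.32272342  0.12080093]
(array([-0.98841578,  0.80520604,  0.4286013 ]), array([ 1.54964226e-04, -4.39117057e-04,  3.88364396e-01])) (array([-0.98867815,  0.80483968,  0.75660099]), array([ 1.54964226e-04, -4.39117057e-04,  3.88364396e-01]))
```

View pics/w3.png

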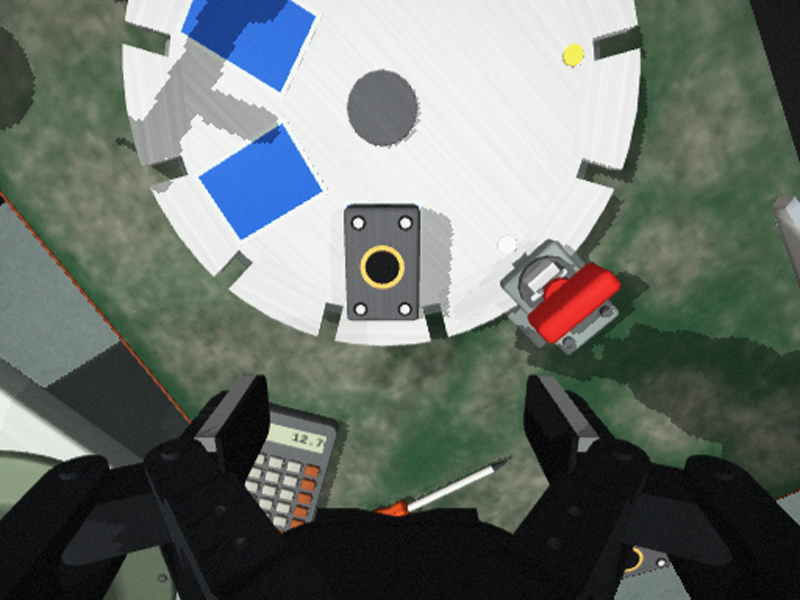

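Emit:
{"fn": "carry_out", "kwargs": {
  "targets": [
    [[-0.07,0.06,0],[0,0,0],1],
    [[-0.15,0.12,0],[0,0,0],1],
    [[-0.15,0.125,0.02],[0,0,0],1],
    [[-0.15,0.125,0.03],[0,0,0],1],
    [[-0.15,0.125,0.03],[0,0,0],1],
    [[-0.15,0.12,0.04],[0,0,0],1],
    [[-0.11,0.09,0.04],[0,0,0],1],
    [[-0.06,0.04,0.04],[0,0,0],1]
  ]
}}

```text
clock: 9.52
position: [0.424, -0.3575, 0.3099]
tool_rot: [-3.14, 0.0, 0.775]
force: [0.9, 0.3, -0.0]
grip_width: 0.0853
```

Emit:
{"fn": "carry_out", "kwargs": {
  "targets": [
    [[0,0,0],[0,0,0.04],1],
    [[0,0,0],[0,0,0.055],1],
    [[0,0,0],[0,0,0.055],1],
    [[0,0,0],[0,0,0.055],1],
    [[0,0,0],[0,0,0.055],1],
    [[0,0,0],[0,0,0.055],1],
    [[0,0,0],[0,0,0.055],1],
    [[0,0,0],[0,0,0.018],1]
  ]
}}

```text
clock: 10.52
position: [0.4248, -0.3552, 0.3107]
tool_rot: [-3.141, 0.002, -0.445]
force: [1.0, -0.3, -0.2]
grip_width: 0.0855
```

```bash
python3 - <<'E'
from h import *
f=grab('wrist'); save(f,'w4.png'); s=bot.observe();print(s['position'],s['tool_rot'],s['force'])
E
```

```text
[ 0.42481937 -0.35521502  0.31070246] [-3.14134064e+00  1.58184693e-03 -4.46003653e-01] [ 0.71593147 -0.40458715 -0.36615854]
```

View pics/w4.png

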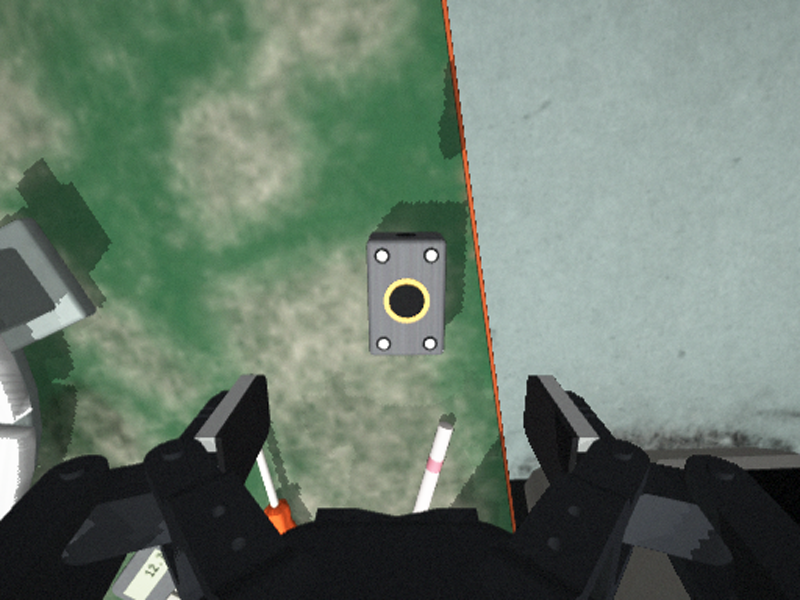

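```bash
python3 - <<'E'
from h import *
f=grab('wrist'); k=800/512
g=lambda q:p2w(f,q[0]/k,q[1]/k,.034)
A=(g((382,256))+g((431,255)))/2;B=(g((384,344))+g((430,343)))/2;d=A-B;yaw=np.arctan2(d[1],d[0]);c=(A+B)/2
s=bot.observe();print(c,yaw,tool_delta(s,[*c[:2],.021],yaw))
E
```

```text
[ 0.42140868 -0.35965521  0.034     ] -0.4332336901281534 (array([-0.0040722,  0.0215985,  0.5391248]), array([-6.78062118e-05,  4.67840326e-04, -2.66992764e-03]))
```

Emit:
{"fn": "carry_out", "kwargs": {
  "targets": [
    [[-0.004,0.02,0.05],[0,0,-0.002],1],
    [[0,0,0.12],[0,0,0],1],
    [[0,0,0.14],[0,0,0],1],
    [[0,0,0.14],[0,0,0],1],
    [[0,0,0.09],[0,0,0],1],
    [[0,0,0],[0,0,0],1],
    [[0,0,0],[0,0,0],1],
    [[0,0,0],[0,0,0],0.3]
  ]
}}

```text
clock: 11.62
position: [0.4215, -0.3607, 0.1776]
tool_rot: [3.141, -0.001, -0.436]
force: [-0.5, -0.3, 0.4]
grip_width: 0.0702
```

Emit:
{"fn": "carry_out", "kwargs": {
  "targets": [
    [[0,0,0],[0,0,0],0.2],
    [[0,0,0],[0,0,0],0.2],
    [[0,0,0],[0,0,0],0.2],
    [[0,0,0],[0,0,0],0.2]
  ]
}}

```text
clock: 12.12
position: [0.4215, -0.3606, 0.1775]
tool_rot: [-3.142, -0.001, -0.436]
force: [-2.0, 1.9, 10.2]
grip_width: 0.0456
```

Emit:
{"fn": "carry_out", "kwargs": {
  "targets": [
    [[0,0,-0.05],[0,0,0],0.2],
    [[0,0,-0.15],[0,0,0],0.2],
    [[0,0,-0.2],[0,0,0],0.2],
    [[0,0,-0.2],[0,0,0],0.2],
    [[0,0,-0.2],[0,0,0],0.2],
    [[0,0,-0.04],[0,0,0],0.2],
    [[0,0,0],[0,0,0],0.2]
  ]
}}

```text
clock: 13.0
position: [0.4211, -0.3603, 0.387]
tool_rot: [-3.142, -0.001, -0.436]
force: [0.0, 0.1, -4.0]
grip_width: 0.0452
```

```bash
python3 - <<'E'
from h import *
s=bot.observe();print(tool_delta(s,[.46,-.05,.225],-.2740),s['force'])
E
```

```text
(array([-0.3831271 , -1.19086782,  0.02778151]), array([ 7.72730687e-07, -2.26392500e-04, -5.15316954e-02])) [ 0.0488626   0.1123388  -4.03269848]
```

Emit:
{"fn": "carry_out", "kwargs": {
  "targets": [
    [[-0.032,-0.08,0],[0,0,0],0.2],
    [[-0.064,-0.159,0],[0,0,0],0.2],
    [[-0.064,-0.159,0],[0,0,0],0.2],
    [[-0.064,-0.159,0],[0,0,0],0.2],
    [[-0.064,-0.159,0],[0,0,0],0.2],
    [[-0.064,-0.159,0],[0,0,0],0.2],
    [[-0.064,-0.159,0],[0,0,0],0.2],
    [[-0.064,-0.159,0],[0,0,0],0.2]
  ]
}}

```text
clock: 14.0
position: [0.4377, -0.0374, 0.3856]
tool_rot: [3.141, 0.002, -0.435]
force: [0.7, 0.5, -2.8]
grip_width: 0.0453
```

Emit:
{"fn": "carry_out", "kwargs": {
  "targets": [
    [[-0.064,-0.159,0],[0,0,0],0.2],
    [[-0.064,-0.159,0],[0,0,0],0.2],
    [[-0.034,-0.08,0],[0,0,0],0.2],
    [[0,0,0],[0,0,-0.03],0.2],
    [[0,0,0],[0,0,-0.022],0.2],
    [[0,0,0],[0,0,0],0.2],
    [[0,0,0],[0,0,0],0.2]
  ]
}}

```text
clock: 14.88
position: [0.4435, 0.0679, 0.3861]
tool_rot: [3.141, 0.001, -0.274]
force: [0.3, -0.2, -2.9]
grip_width: 0.0448
```

```bash
python3 - <<'E'
from h import *
s=bot.observe();print(tool_delta(s,[.4444,.0673,.0785],-.2740),s['force'])
E
```

```text
(array([0.00497756, 0.00112231, 0.61058   ]), array([ 1.60028666e-04,  3.27510970e-04, -5.12941943e-05])) [ 0.2911593  -0.2352591  -2.87674492]
```

Emit:
{"fn": "carry_out", "kwargs": {
  "targets": [
    [[0.003,0,0.1],[0,0,0],0.2],
    [[0,0,0.18],[0,0,0],0.2],
    [[0,0,0.18],[0,0,0],0.2],
    [[0,0,0.12],[0,0,0],0.2],
    [[0,0,0.03],[0,0,0],0.2],
    [[0,0,0.03],[0,0,0],0.2],
    [[0,0,0.03],[0,0,0],0.2],
    [[0,0,0],[0,0,0],0.2]
  ]
}}

```text
clock: 15.88
position: [0.4446, 0.0676, 0.2193]
tool_rot: [-3.141, -0.0, -0.273]
force: [-0.4, -0.7, -4.3]
grip_width: 0.0451
```

Emit:
{"fn": "carry_out", "kwargs": {
  "targets": [
    [[0,0,0.008],[0,0,0],0.2],
    [[0,0,0],[0,0,0],0.2],
    [[0,0,0],[0,0,0],0.2]
  ]
}}

```text
clock: 16.25
position: [0.4446, 0.0676, 0.2174]
tool_rot: [-3.141, -0.0, -0.273]
force: [-0.6, 0.2, -2.8]
grip_width: 0.0455
```

Emit:
{"fn": "carry_out", "kwargs": {
  "targets": [
    [[0,0,0.01],[0,0,0],0.2],
    [[0,0,0.006],[0,0,0],0.2],
    [[0,0,0],[0,0,0],0.2],
    [[0,0,0],[0,0,0],0.2]
  ]
}}

```text
clock: 16.75
position: [0.4445, 0.0676, 0.2135]
tool_rot: [-3.141, -0.0, -0.273]
force: [-3.4, 0.5, 10.0]
grip_width: 0.0453
```

Contact. I'll release, lift and look.

Emit:
{"fn": "carry_out", "kwargs": {
  "targets": [
    [[0,0,0],[0,0,0],0.65],
    [[0,0,0],[0,0,0],0.8],
    [[0,0,0],[0,0,0],1],
    [[0,0,-0.1],[0,0,0],1],
    [[0,0,-0.2],[0,0,0],1],
    [[0,0,-0.2],[0,0,0],1],
    [[0,0.15,-0.2],[0,0,0],1],
    [[-0.1,0.2,0],[0,0,0],1]
  ]
}}

```text
clock: 17.75
position: [0.3976, -0.0106, 0.3909]
tool_rot: [-3.139, -0.006, -0.272]
force: [0.7, -2.1, -0.3]
grip_width: 0.0854
```

Emit:
{"fn": "carry_out", "kwargs": {
  "targets": [
    [[0,0,0],[0,0,0],1],
    [[0,0,0],[0,0,0],1]
  ]
}}

```text
clock: 18.0
position: [0.3971, -0.0098, 0.3883]
tool_rot: [-3.141, -0.001, -0.273]
force: [-0.6, 1.0, 0.3]
grip_width: 0.0854
```

```bash
python3 - <<'E'
from h import *
f=grab('wrist'); save(f,'w5.png'); s=bot.observe();print(s['position'],s['tool_rot'],s['force'])
E
```

```text
[ 0.3972945  -0.0094571   0.38816244] [-3.14136856e+00 -1.12507073e-04 -2.72115445e-01] [ 0.03804536  0.47701266 -0.52283804]
```

View pics/w5.png

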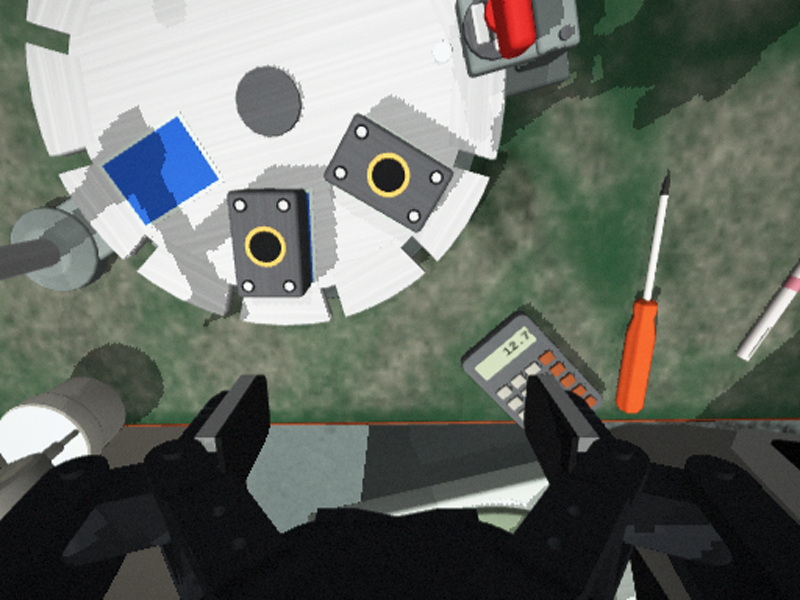

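```bash
python3 - <<'E'
from h import *
f=grab('wrist'); k=800/512
g=lambda q,z=.07:p2w(f,q[0]/k,q[1]/k,z)
for n,a,b,r in [('B',[(239,205),(284,205)],[(248,286),(290,286)],(266,246)),('C',[(361,132),(340,172)],[(436,177),(413,216)],(388,175))]:
    A=sum(map(g,a))/2;B=sum(map(g,b))/2;d=A-B
    print(n,(A+B)/2,g(r),np.arctan2(d[1],d[0]))
ax=g((268.5,101),.036);print('hub',ax)
for a in (164.3,224.3): print(ax[:2]+.092*np.array([np.cos(np.radians(a)),np.sin(np.radians(a))]),np.radians(a-180))
# clearance info for knob
s=bot.observe()
E
```

```text
B [0.44401003 0.06784876 0.07      ] [0.4442638  0.06729831 0.07      ] -0.2662290297658869
C [ 0.4661266  -0.02256427  0.07      ] [ 0.46599737 -0.02260287  0.07      ] 0.7732670706123166
hub [0.53339593 0.04252592 0.036     ]
[0.44482829 0.06742116] -0.27401669256310957
[ 0.4675522  -0.02172828] 0.7731808586334882
```

```bash
python3 - <<'E'
from h import *
s=bot.observe();print(tool_delta(s,[.505,-.1055,.19],0))
E
```

```text
(array([0.51802846, 0.25514473, 0.17200844]), array([-3.26350475e-05,  5.98487119e-05, -8.64743285e-02]))
```

Emit:
{"fn": "carry_out", "kwargs": {
  "targets": [
    [[0.06,0.03,0],[0,0,0],1],
    [[0.12,0.06,0.03],[0,0,0],1],
    [[0.13,0.065,0.05],[0,0,0],1],
    [[0.13,0.065,0.05],[0,0,0],1],
    [[0.078,0.035,0.04],[0,0,0],1],
    [[0,0,0],[0,0,-0.043],1],
    [[0,0,0],[0,0,-0.043],1],
    [[0,0,0],[0,0,0],1]
  ]
}}

```text
clock: 19.1
position: [0.505, -0.1068, 0.3451]
tool_rot: [-3.141, 0.001, -0.003]
force: [0.0, -0.9, -0.9]
grip_width: 0.0855
```

```bash
python3 - <<'E'
from h import *
f=grab('wrist'); save(f,'w6.png',(150,90,406,282)); s=bot.observe();print(s['position'],s['tool_rot'],s['force'])
E
```

```text
[ 0.50489805 -0.10671299  0.34528194] [-3.14149052e+00  3.96784962e-04 -5.71973473e-03] [ 0.12404455  0.36230511 -0.60057469]
```

View pics/w6.png

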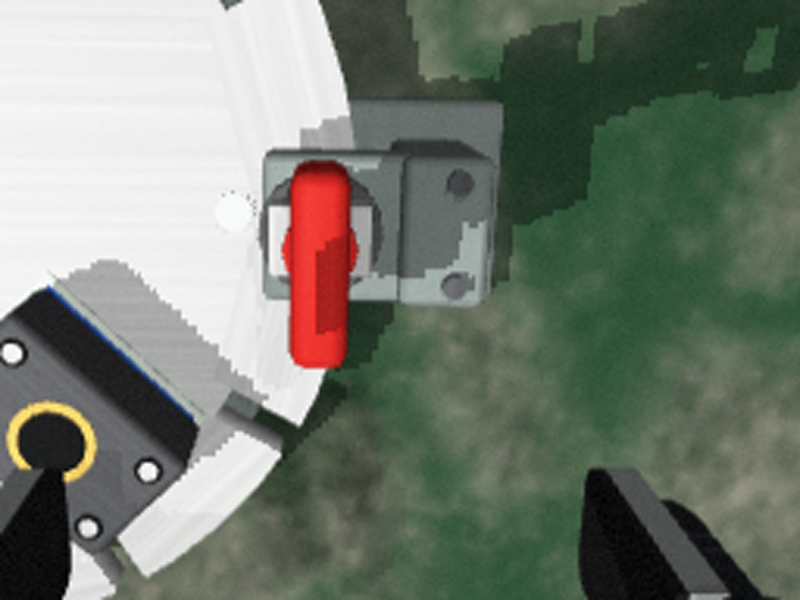

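```bash
python3 - <<'E'
from h import *
f=grab('wrist'); k=3.125
g=lambda q:p2w(f,150+q[0]/k,90+q[1]/k,.12)
for q in [(320,365),(320,185),(291,275),(349,275),(320,275)]: print(g(q))
c=g((320,275)); s=bot.observe()
print(tool_delta(s,[.531,c[1],.110],0))
E
```

```text
[ 0.50906305 -0.10540349  0.12      ]
[ 0.5513057 -0.1056818  0.12     ]
[ 0.53086784 -0.09894137  0.12      ]
[ 0.53079484 -0.11215265  0.12      ]
[ 0.53083134 -0.10554691  0.12      ]
(array([ 0.1050666 , -0.00472802,  0.32142008]), array([-2.28619982e-06,  1.37299276e-04, -1.87483496e-03]))
```

Emit:
{"fn": "carry_out", "kwargs": {
  "targets": [
    [[0.05,-0.003,0],[0,0,0],1],
    [[0.055,-0.002,0],[0,0,-0.002],1],
    [[0,0,0.1],[0,0,0],1],
    [[0,0,0.1],[0,0,0],1],
    [[0,0,0.08],[0,0,0],1],
    [[0,0,0.04],[0,0,0],1],
    [[0,0,0],[0,0,0],1],
    [[0,0,0],[0,0,0],0.4]
  ],
  "force": 60
}}

```text
clock: 20.2
position: [0.5311, -0.105, 0.2664]
tool_rot: [3.141, -0.001, 0.004]
force: [0.4, 0.1, 0.8]
grip_width: 0.0697
```

Emit:
{"fn": "carry_out", "kwargs": {
  "targets": [
    [[0,0,0],[0,0,0],0.1],
    [[0,0,0],[0,0,0],0.0],
    [[0,0,0],[0,0,0],0.0],
    [[0,0,0],[0,0,0],0.0],
    [[0,0,0],[0,0,0],0.0],
    [[0,0,0],[0,0,0],0.0],
    [[0,0,0],[0,0,0],0.0]
  ]
}}

```text
clock: 21.08
position: [0.5308, -0.1053, 0.2661]
tool_rot: [3.141, -0.001, 0.003]
force: [-0.3, -1.1, 5.3]
grip_width: 0.0129
```

Emit:
{"fn": "carry_out", "kwargs": {
  "targets": [
    [[0,0,-0.02],[0,0,0],0.0],
    [[0,0,-0.02],[0,0,0],0.0],
    [[0,0,-0.02],[0,0,0],0.0],
    [[0,0,-0.013],[0,0,0],0.0],
    [[0,0,0],[0,0,0],0.0],
    [[0,0,0],[0,0,0],0.0]
  ]
}}

```text
clock: 21.82
position: [0.5306, -0.1051, 0.2839]
tool_rot: [3.141, 0.0, 0.004]
force: [3.3, -4.9, -11.7]
grip_width: 0.0128
```

Emit:
{"fn": "carry_out", "kwargs": {
  "targets": [
    [[0,0,0],[0,0,-0.02],0.0],
    [[0,0,0],[0,0,-0.04],0.0],
    [[0,0,0],[0,0,-0.05],0.0],
    [[0,0,0],[0,0,-0.05],0.0],
    [[0,0,0],[0,0,-0.05],0.0],
    [[0,0,0],[0,0,-0.05],0.0],
    [[0,0,0],[0,0,-0.04],0.0],
    [[0,0,0],[0,0,0],0.0]
  ]
}}

```text
clock: 22.82
position: [0.5305, -0.1049, 0.2837]
tool_rot: [-3.141, -0.0, 0.946]
force: [1.5, -0.6, -11.7]
grip_width: 0.0134
```

Now I'll lower slightly onto the cam, then let go.

Emit:
{"fn": "carry_out", "kwargs": {
  "targets": [
    [[0,0,0.006],[0,0,0],0.0],
    [[0,0,0.006],[0,0,0],0.0],
    [[0,0,0.002],[0,0,0],0.0],
    [[0,0,0],[0,0,0],0.0],
    [[0,0,0],[0,0,0],0.0]
  ]
}}

```text
clock: 23.45
position: [0.5306, -0.1049, 0.2807]
tool_rot: [-3.141, 0.0, 0.946]
force: [-5.1, 1.6, 3.8]
grip_width: 0.0127
```

Emit:
{"fn": "carry_out", "kwargs": {
  "targets": [
    [[0,0,0],[0,0,0],0.3],
    [[0,0,0],[0,0,0],0.5],
    [[0,0,0],[0,0,0],1],
    [[0,0,0],[0,0,0],1],
    [[0,0,0],[0,0,0],1],
    [[0,0,0],[0,0,0],1]
  ]
}}

```text
clock: 24.2
position: [0.5307, -0.105, 0.2804]
tool_rot: [-3.142, -0.0, 0.946]
force: [0.3, -0.2, 0.3]
grip_width: 0.0854
```

Emit:
{"fn": "carry_out", "kwargs": {
  "targets": [
    [[0,0,-0.1],[0,0,0],1],
    [[0,0,-0.2],[0,0,0],1],
    [[0,0,-0.1],[0,0,0],1],
    [[-0.08,-0.08,0],[0,0,0.05],1],
    [[0,0,0],[0,0,0.05],1],
    [[0,0,0],[0,0,0.05],1],
    [[0,0,0],[0,0,0.05],1],
    [[0,0,0],[0,0,0],1]
  ]
}}

```text
clock: 25.2
position: [0.5028, -0.1094, 0.3805]
tool_rot: [3.141, 0.0, 0.319]
force: [0.3, 0.3, 0.0]
grip_width: 0.0856
```

```bash
python3 - <<'E'
from h import *
f=grab('wrist'); save(f,'w7.png'); s=bot.observe();print(s['position'],s['tool_rot'],s['force'])
E
```

```text
[ 0.50277266 -0.10939511  0.38046984] [3.14148393e+00 3.66111167e-05 3.21690926e-01] [-0.50025783 -0.02876415  0.10707067]
```

View pics/w7.png

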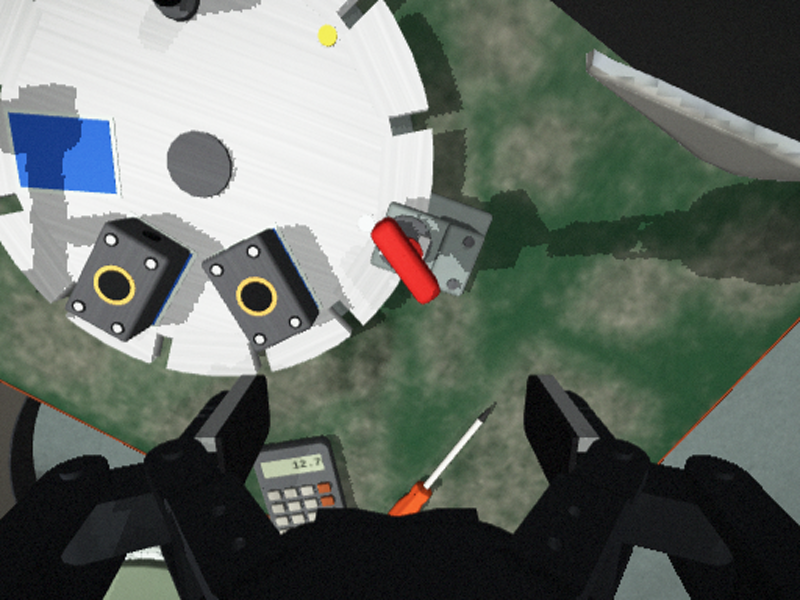

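Emit:
{"fn": "carry_out", "kwargs": {
  "targets": [
    [[0.05,-0.055,0],[0,0,0],1],
    [[0.1,-0.11,0],[0,0,0],1],
    [[0.1,-0.11,0],[0,0,0],1],
    [[0.1,-0.11,0],[0,0,0],1],
    [[0.1,-0.11,0],[0,0,0],1],
    [[0.068,-0.085,0],[0,0,0],1],
    [[0,0,0],[0,0,-0.05],1],
    [[0,0,0],[0,0,-0.055],1]
  ]
}}

```text
clock: 26.25
position: [0.5805, 0.0703, 0.3803]
tool_rot: [-3.141, -0.0, 0.657]
force: [0.4, 0.7, -1.1]
grip_width: 0.0851
```

Emit:
{"fn": "carry_out", "kwargs": {
  "targets": [
    [[0,0,0],[0,0,-0.055],1],
    [[0,0,0],[0,0,-0.055],1],
    [[0,0,0],[0,0,-0.055],1],
    [[0,0,0],[0,0,-0.055],1],
    [[0,0,0],[0,0,-0.055],1],
    [[0,0,0],[0,0,-0.055],1],
    [[0,0,0],[0,0,-0.055],1],
    [[0,0,0],[0,0,-0.055],1]
  ]
}}

```text
clock: 27.25
position: [0.5805, 0.0697, 0.3805]
tool_rot: [3.141, -0.001, 2.039]
force: [0.0, -0.3, 0.5]
grip_width: 0.0855
```

Emit:
{"fn": "carry_out", "kwargs": {
  "targets": [
    [[0,0,0],[0,0,-0.055],1],
    [[0,0,0],[0,0,-0.055],1],
    [[0,0,0],[0,0,-0.055],1],
    [[0,0,0],[0,0,-0.055],1],
    [[0,0,0],[0,0,-0.055],1],
    [[0,0,0],[0,0,-0.055],1],
    [[0,0,0],[0,0,-0.055],1],
    [[0,0,0],[0,0,-0.04],1]
  ]
}}

```text
clock: 28.25
position: [0.5805, 0.0695, 0.3806]
tool_rot: [3.141, 0.001, -2.911]
force: [0.0, 0.4, -0.2]
grip_width: 0.0856
```

```bash
python3 - <<'E'
from h import *
f=grab('wrist'); save(f,'w8.png'); s=bot.observe();print(s['position'],s['tool_rot'],s['force'],s['qpos'])
E
```

```text
[0.58057172 0.06943631 0.38048153] [ 3.14070846e+00  3.25806915e-04 -2.90484870e+00] [-0.14143515 -0.86454399 -0.16981536] [ 0.39029834  0.63092515 -0.91065367  1.70292905  0.55352528  1.08651165
  1.11288372]
```

View pics/w8.png

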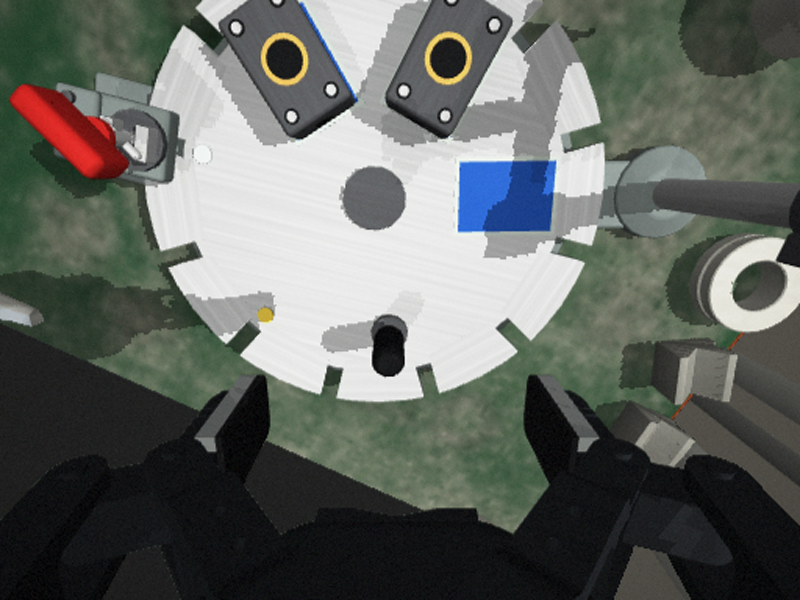

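```bash
python3 - <<'E'
from h import *
f=grab('wrist'); k=800/512
g=lambda q,z:p2w(f,q[0]/k,q[1]/k,z)
ax=g((374,198),.036)
for q,z in [((388,361),.096),((389,328),.046)]:
    h=g(q,z);d=h-ax;print(ax,h,np.hypot(*d[:2]),np.degrees(np.arctan2(d[1],d[0])))
d=g((265,314),.036)-ax;print('yellow',np.degrees(np.arctan2(d[1],d[0])))
d=g((203,154),.036)-ax;print('white',np.degrees(np.arctan2(d[1],d[0])))
A=np.array([.533,.0424]);ph=np.radians(14.3)
s=bot.observe()
p=A+.1*np.array([np.cos(ph),np.sin(ph)]);print(p,tool_delta(s,[*p,.080],ph+np.pi))
E
```

```text
[0.53304002 0.04264949 0.036     ] [0.62437493 0.0753253  0.096     ] 0.09700399342124452 19.68508322954216
[0.53304002 0.04264949 0.036     ] [0.6210656 0.0743991 0.046    ] 0.09357638560288625 19.833673642528865
yellow -30.760625588919893
white -90.56859963775923
[0.62990157 0.0670999 ] (array([-0.19024429, -0.05383737,  0.58163669]), array([ 3.49534002e-04,  5.98493928e-05, -7.00745265e-03]))
```

```bash
python3 - <<'E'
from h import *
s=bot.observe();print(tool_delta(s,[.627,.0757,.080],np.radians(199.5)))
E
```

```text
(array([-0.18669825, -0.01770543,  0.58167581]), array([ 3.46635888e-04,  7.56822585e-05, -3.58963386e-02]))
```

Emit:
{"fn": "carry_out", "kwargs": {
  "targets": [
    [[-0.09,-0.009,0],[0,0,0],1],
    [[-0.097,-0.009,0],[0,0,-0.036],1],
    [[0,0,0.1],[0,0,0],1],
    [[0,0,0.15],[0,0,0],1],
    [[0,0,0.15],[0,0,0],1],
    [[0,0,0.12],[0,0,0],1],
    [[0,0,0.06],[0,0,0],1],
    [[0,0,0],[0,0,0],1]
  ]
}}

```text
clock: 29.35
position: [0.627, 0.075, 0.2351]
tool_rot: [3.141, -0.001, -2.805]
force: [-0.3, 0.5, 0.4]
grip_width: 0.0852
```

Emit:
{"fn": "carry_out", "kwargs": {
  "targets": [
    [[0,0,0],[0,0,0],0.5],
    [[0,0,0],[0,0,0],0.3],
    [[0,0,0],[0,0,0],0.0],
    [[0,0,0],[0,0,0],0.0],
    [[0,0,0],[0,0,0],0.0],
    [[0,0,0],[0,0,0],0.0],
    [[0,0,0],[0,0,0],0.0],
    [[0,0,0],[0,0,0],0.0]
  ]
}}

```text
clock: 30.35
position: [0.6271, 0.0747, 0.2361]
tool_rot: [-3.141, 0.001, -2.805]
force: [-1.9, -0.7, 8.1]
grip_width: 0.0199
```

```bash
python3 - <<'E'
from h import *
s=bot.observe();print(s['position'],s['tool_rot'],s['force'])
A=np.array([.533,.0424]);d=s['position'][:2]-A;print(np.hypot(*d),np.degrees(np.arctan2(d[1],d[0])))
E
```

```text
[0.62712657 0.07470701 0.23611737] [-3.14141822e+00  5.78434798e-04 -2.80507479e+00] [-1.9434601  -0.71006367  8.11095576]
0.09951660800449351 18.9437313643098
```

Emit:
{"fn": "carry_out", "kwargs": {
  "targets": [
    [[0.0002,-0.012,0],[0,0,0.0095],0],
    [[0.0007,-0.024,0],[0,0,0.0191],0],
    [[0.0007,-0.024,0],[0,0,0.0191],0],
    [[0.0007,-0.024,0],[0,0,0.0191],0],
    [[0.0007,-0.024,0],[0,0,0.0191],0],
    [[0.0007,-0.024,0],[0,0,0.0191],0],
    [[0.0007,-0.024,0],[0,0,0.0191],0],
    [[0.0002,-0.012,0],[0,0,0.0095],0]
  ]
}}

```text
clock: 31.35
position: [0.6322, 0.0335, 0.2361]
tool_rot: [3.141, 0.0, 3.057]
force: [-4.2, 2.7, 7.7]
grip_width: 0.0198
```

```bash
cat > ang.py <<'E'
from h import *
s=bot.observe();A=np.array([.533,.0424]);d=s['position'][:2]-A
print(s['position'],s['force'],s['grip_width'],'r',np.hypot(*d),'turned',np.radians(18.94)-np.arctan2(d[1],d[0]),'yaw turned',(np.radians(199.28)-s['tool_rot'][2])%(2*np.pi))
E
python3 ang.py
```

```text
[0.63216344 0.03346589 0.23613611] [-4.24035172  2.69339665  7.74461803] 0.019842487063881836 r 0.09956508588170293 turned 0.4204175227548117 yaw turned 0.4208900442223631
```

Emit:
{"fn": "carry_out", "kwargs": {
  "targets": [
    [[0.0007,-0.024,0],[0,0,0.0191],0],
    [[0.0007,-0.024,0],[0,0,0.0191],0],
    [[0.0007,-0.024,0],[0,0,0.0191],0],
    [[0.0007,-0.024,0],[0,0,0.0191],0],
    [[0.0007,-0.024,0],[0,0,0.0191],0],
    [[0.0007,-0.024,0],[0,0,0.0191],0],
    [[0.0007,-0.024,0],[0,0,0.0191],0],
    [[0.0007,-0.024,0],[0,0,0.0191],0]
  ]
}}

```text
clock: 32.35
position: [0.6171, -0.0111, 0.2361]
tool_rot: [3.141, -0.0, 2.577]
force: [-4.7, 4.5, 8.9]
grip_width: 0.0204
```

Emit:
{"fn": "carry_out", "kwargs": {
  "targets": [
    [[0.0007,-0.024,0],[0,0,0.0191],0],
    [[0.0005,-0.02,0],[0,0,0.0159],0],
    [[0.0003,-0.014,0],[0,0,0.0111],0],
    [[0,0,0],[0,0,0],0],
    [[0,0,0],[0,0,0],0],
    [[0,0,0],[0,0,0],0]
  ]
}}

```text
clock: 33.1
position: [0.6084, -0.0229, 0.2361]
tool_rot: [3.142, -0.001, 2.434]
force: [-6.7, 2.9, 12.7]
grip_width: 0.02
```

```bash
python3 ang.py
```

```text
[ 0.60835787 -0.02291095  0.23605601] [-6.65215999  2.93643157 12.73871322] 0.01998982666312675 r 0.09972125919573827 turned 1.04466211960352 yaw turned 1.0439262786548986
```

Emit:
{"fn": "carry_out", "kwargs": {
  "targets": [
    [[0,0,0],[0,0,0],0.4],
    [[0,0,0],[0,0,0],0.7],
    [[0,0,0],[0,0,0],1],
    [[0,0,0],[0,0,0],1],
    [[0,0,-0.1],[0,0,0],1],
    [[0,0,-0.2],[0,0,0],1],
    [[0,0,-0.2],[0,0,0],1],
    [[0,0,-0.08],[0,0,0],1]
  ]
}}

```text
clock: 34.1
position: [0.6089, -0.0234, 0.3833]
tool_rot: [3.14, 0.003, 2.434]
force: [0.0, -0.0, 0.4]
grip_width: 0.0856
```

Emit:
{"fn": "carry_out", "kwargs": {
  "targets": [
    [[0,0,0],[0,0,0.05],1],
    [[0,0,0],[0,0,0.055],1],
    [[0,0,0],[0,0,0.055],1],
    [[0,0,0],[0,0,0.055],1],
    [[0,0,0],[0,0,0.055],1],
    [[0,0,0],[0,0,0.055],1],
    [[0,0,0],[0,0,0.055],1],
    [[0,0,0],[0,0,0.055],1]
  ]
}}

```text
clock: 35.1
position: [0.6085, -0.0236, 0.3799]
tool_rot: [-3.141, 0.001, 1.061]
force: [-0.3, -0.2, -0.7]
grip_width: 0.0855
```

```bash
python3 - <<'E'
from h import *
s=bot.observe();print(s['position'],s['tool_rot'],tool_delta(s,[.495,-.155,.2],.946))
E
```

```text
[ 0.6085433  -0.0235688   0.37988215] [-3.14084862e+00  5.23977908e-04  1.06141734e+00] (array([-0.6804013 , -0.14007851,  0.09998937]), array([-0.00022694,  0.00018027,  0.03673841]))
```

Emit:
{"fn": "carry_out", "kwargs": {
  "targets": [
    [[-0.07,-0.015,0],[0,0,0],1],
    [[-0.13,-0.027,0.02],[0,0,0],1],
    [[-0.14,-0.029,0.02],[0,0,0],1],
    [[-0.14,-0.029,0.02],[0,0,0],1],
    [[-0.12,-0.025,0.02],[0,0,0],1],
    [[-0.08,-0.015,0.02],[0,0,0],1],
    [[0,0,0],[0,0,0.037],1],
    [[0,0,0],[0,0,0],1]
  ]
}}

```text
clock: 36.1
position: [0.4958, -0.1557, 0.3553]
tool_rot: [-3.142, 0.0, 0.953]
force: [-0.2, 0.8, -0.0]
grip_width: 0.0852
```

```bash
python3 - <<'E'
from h import *
f=grab('wrist'); save(f,'w9.png'); s=bot.observe();print(s['position'],s['tool_rot'],s['force'])
E
```

```text
[ 0.49594101 -0.15542867  0.35536479] [3.14159236e+00 4.09144113e-06 9.54992450e-01] [-0.09680148 -0.16359064 -1.32215393]
```

View pics/w9.png

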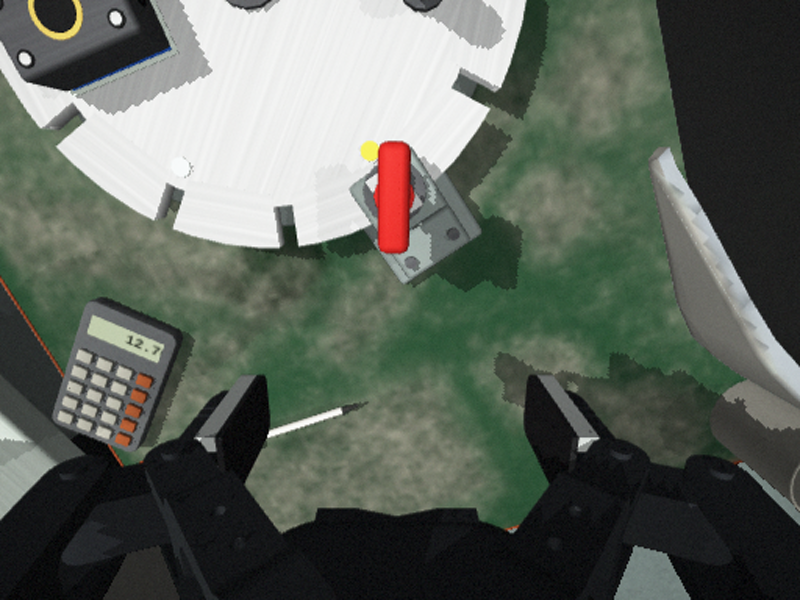

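```bash
python3 - <<'E'
from h import *
s=bot.observe();print(tool_delta(s,[.5306,-.105,.125],.946))
E
```

```text
(array([ 0.24474103, -0.00334367,  0.30145816]), array([9.79293607e-08, 1.30192340e-06, 2.86238571e-03]))
```

Emit:
{"fn": "carry_out", "kwargs": {
  "targets": [
    [[0.1,-0.0015,0],[0,0,0.003],1],
    [[0.1,-0.0015,0],[0,0,0],1],
    [[0.045,0,0],[0,0,0],1],
    [[0,0,0.09],[0,0,0],1],
    [[0,0,0.12],[0,0,0],1],
    [[0,0,0.09],[0,0,0],1],
    [[0,0,0],[0,0,0],1],
    [[0,0,0],[0,0,0],0.5]
  ]
}}

```text
clock: 37.15
position: [0.5314, -0.1056, 0.2812]
tool_rot: [3.141, -0.0, 0.942]
force: [-0.0, -0.3, 1.5]
grip_width: 0.0697
```

Emit:
{"fn": "carry_out", "kwargs": {
  "targets": [
    [[0,0,0],[0,0,0],0.2],
    [[0,0,0],[0,0,0],0.0],
    [[0,0,0],[0,0,0],0.0],
    [[0,0,0],[0,0,0],0.0],
    [[0,0,0],[0,0,0],0.0],
    [[0,0,0],[0,0,0],0.0],
    [[0,0,0],[0,0,0],0.0],
    [[0,0,0],[0,0,0],0.0]
  ]
}}

```text
clock: 38.15
position: [0.5309, -0.1051, 0.2808]
tool_rot: [-3.141, 0.0, 0.942]
force: [-6.7, 3.8, 9.9]
grip_width: 0.013
```

Emit:
{"fn": "carry_out", "kwargs": {
  "targets": [
    [[0,0,-0.012],[0,0,0],0.0],
    [[0,0,0],[0,0,0.03],0.0],
    [[0,0,0],[0,0,0.05],0.0],
    [[0,0,0],[0,0,0.05],0.0],
    [[0,0,0],[0,0,0.05],0.0],
    [[0,0,0],[0,0,0.05],0.0],
    [[0,0,0],[0,0,0.05],0.0],
    [[0,0,0],[0,0,0.02],0.0]
  ]
}}

```text
clock: 39.15
position: [0.5309, -0.1055, 0.283]
tool_rot: [3.141, 0.001, -0.004]
force: [0.4, -1.5, -11.0]
grip_width: 0.0128
```

Emit:
{"fn": "carry_out", "kwargs": {
  "targets": [
    [[0,0,0],[0,0,0],0.0],
    [[0,0,0.02],[0,0,0],0.0],
    [[0,0,0.02],[0,0,0],0.0],
    [[0,0,0.02],[0,0,0],0.0],
    [[0,0,0.008],[0,0,0],0.0],
    [[0,0,0],[0,0,0],0.0]
  ]
}}

```text
clock: 39.9
position: [0.5311, -0.1055, 0.2665]
tool_rot: [3.142, 0.0, -0.001]
force: [-4.7, -2.2, -5.2]
grip_width: 0.0128
```

Emit:
{"fn": "carry_out", "kwargs": {
  "targets": [
    [[0,0,0.004],[0,0,0],0.0],
    [[0,0,0],[0,0,0],0.0],
    [[0,0,0],[0,0,0],0.3],
    [[0,0,0],[0,0,0],0.6],
    [[0,0,0],[0,0,0],1],
    [[0,0,0],[0,0,0],1],
    [[0,0,-0.15],[0,0,0],1],
    [[0,0,-0.22],[0,0,0],1]
  ]
}}

```text
clock: 40.9
position: [0.5309, -0.1053, 0.3581]
tool_rot: [-3.141, 0.003, -0.001]
force: [0.7, 0.2, 0.1]
grip_width: 0.0858
```

Emit:
{"fn": "carry_out", "kwargs": {
  "targets": [
    [[-0.1,0,-0.1],[0,0,0],1],
    [[-0.1,0,0],[0,0,0],1],
    [[0,0,0],[0,0,0],1],
    [[0,0,0],[0,0,0],1]
  ]
}}

```text
clock: 41.4
position: [0.4817, -0.1053, 0.383]
tool_rot: [-3.142, -0.0, -0.001]
force: [-0.1, -0.4, 0.3]
grip_width: 0.0853
```

```bash
python3 - <<'E'
from h import *
f=grab('wrist'); save(f,'w10.png'); s=bot.observe();print(s['position'],s['tool_rot'],s['force'])
E
```

```text
[ 0.48180441 -0.10528366  0.38282369] [-3.14148746e+00 -1.53090692e-04 -6.97165370e-04] [ 0.095148   -0.26831789  0.0192784 ]
```

View pics/w10.png

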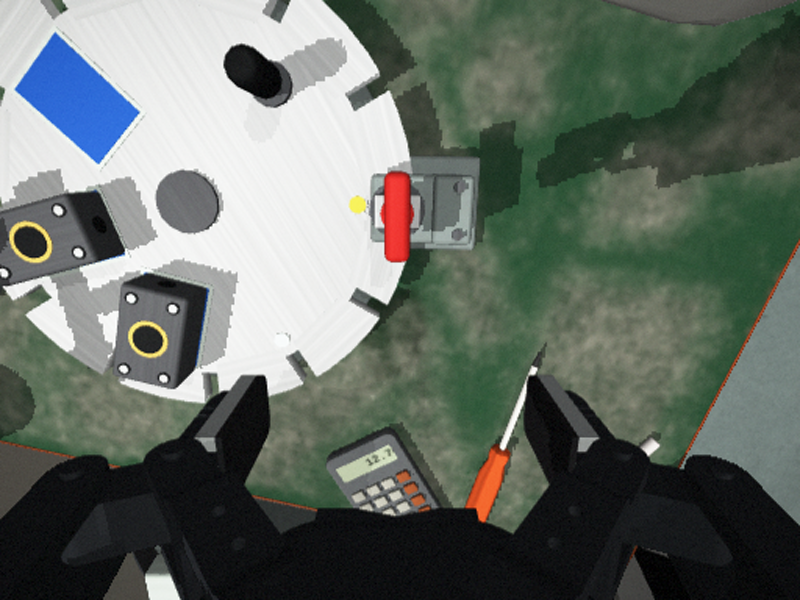

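```bash
python3 - <<'E'
from h import *
f=grab('wrist'); k=800/512
for z in (.12,.132): print(z,w2p(f,[.507,-.1055,z])*k,w2p(f,[.555,-.1055,z])*k,w2p(f,[.531,-.0985,z])*k,w2p(f,[.531,-.1125,z])*k)
g=lambda q,z:p2w(f,q[0]/k,q[1]/k,z)
ax=g((187,201.5),.036)
for n,q in (('yellow',(357,205)),('white',(282,341))):
    d=g(q,.036)-ax;print(n,np.degrees(np.arctan2(d[1],d[0])))
P=[g(q,.036)[:2] for q in [(57,33),(140,113),(98,163),(15,89)]]
A=np.array([.533,.0424]);d=np.mean(P,0)-A;print('padA',np.mean(P,0),np.degrees(np.arctan2(d[1],d[0])))
# park gauge crop
t=grab('top'); save(t,'t3.png',(110,170,270,290))
E
```

```text
0.12 [397.42269026 262.82828036] [397.46515017 169.84583018] [384.04958528 217.75227598] [410.83671622 217.74032324]
0.132 [397.49850866 267.70029864] [397.54829331 169.9474505 ] [383.41888738 220.39027758] [411.62604622 220.37763897]
yellow -91.18165181471647
white -150.86318445212638
padA [0.59856515 0.10566154] 43.97557517980581
```

View pics/t3.png

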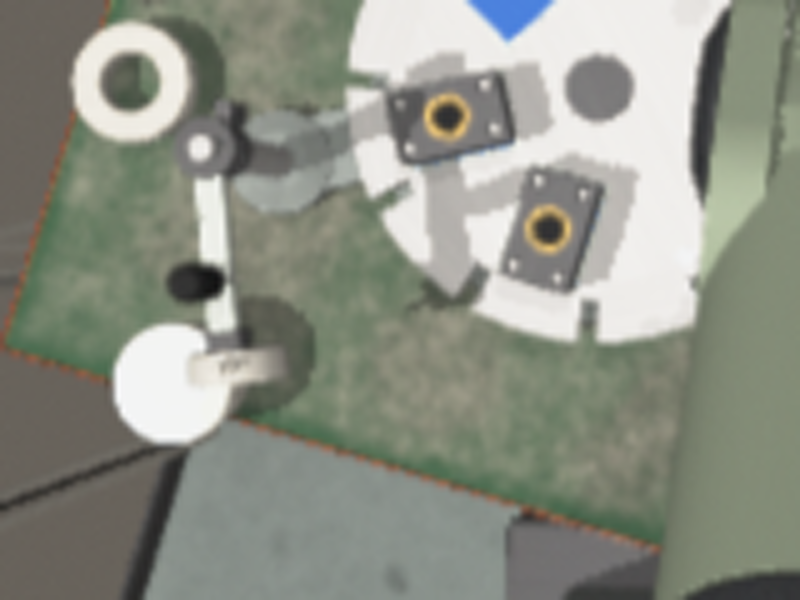

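```bash
python3 - <<'E'
from h import *
t=grab('top')
g=lambda u,v,z:p2w(t,110+u/5,170+v/5,z)
print('knobtop',g(181,283,.25),'base',g(210,280,.21),'post',g(200,149,.20),'bar',g(209,190,.186),g(225,325,.186))
for a in (.4805,.2481): pass
s=bot.observe();print(s['position'])
E
```

```text
knobtop [0.40791346 0.23878769 0.25      ] base [0.40907431 0.23468568 0.21      ] post [0.48104932 0.24605063 0.2       ] bar [0.45881691 0.24405347 0.186     ] [0.38377331 0.23195856 0.186     ]
[ 0.48161683 -0.10531566  0.38264457]
```

Emit:
{"fn": "carry_out", "kwargs": {
  "targets": [
    [[0,0,-0.12],[0,0,0],1],
    [[0,0,-0.15],[0,0,0],1],
    [[-0.03,-0.1,-0.05],[0,0,0],1],
    [[-0.04,-0.14,0],[0,0,0],1],
    [[-0.04,-0.14,0],[0,0,0],1],
    [[-0.04,-0.14,0],[0,0,0],1],
    [[-0.04,-0.14,0],[0,0,0],1],
    [[-0.04,-0.14,0],[0,0,0],1]
  ]
}}

```text
clock: 42.6
position: [0.4237, 0.0959, 0.4629]
tool_rot: [-3.142, 0.0, -0.001]
force: [1.4, 0.2, -0.3]
grip_width: 0.0857
```

Emit:
{"fn": "carry_out", "kwargs": {
  "targets": [
    [[-0.04,-0.14,0],[0,0,0],1],
    [[-0.04,-0.14,0],[0,0,0],1],
    [[-0.04,-0.14,0],[0,0,0],1],
    [[-0.038,-0.14,0],[0,0,-0.025],1],
    [[0,0,0],[0,0,-0.02],1],
    [[0,0,0],[0,0,0],1],
    [[0,0,0],[0,0,0],1]
  ]
}}

```text
clock: 43.48
position: [0.3848, 0.2344, 0.4628]
tool_rot: [3.141, 0.0, 0.138]
force: [0.1, 0.8, -0.7]
grip_width: 0.0854
```

```bash
python3 - <<'E'
from h import *
f=grab('wrist'); save(f,'w11.png'); s=bot.observe();print(s['position'],s['tool_rot'],s['force'],s['qpos'])
E
```

```text
[0.38475154 0.23438322 0.46292042] [3.14150026e+00 8.40971992e-05 1.38433191e-01] [-0.45864391 -0.66242197  0.08350978] [-0.41085889  0.18529669 -0.30820571  1.94941156  0.0658141   1.01652209
 -2.18115446]
```

View pics/w11.png

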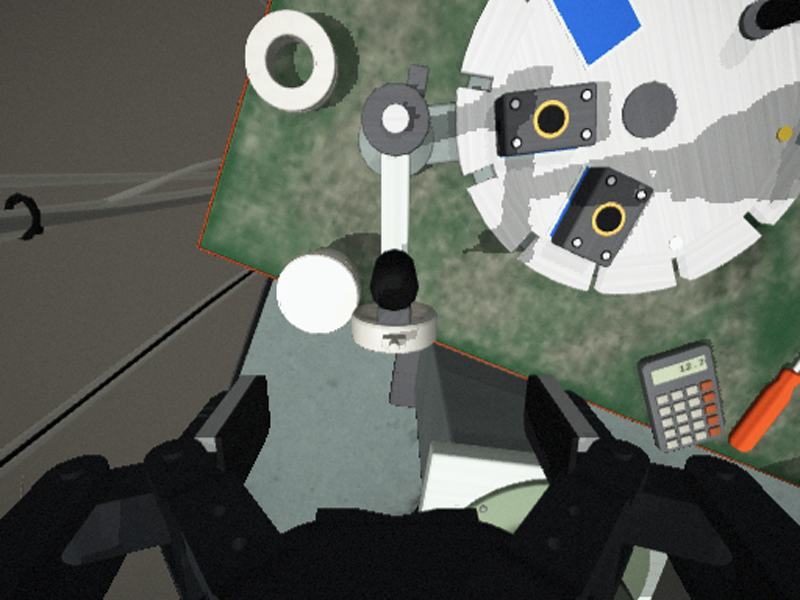

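```bash
python3 - <<'E'
from h import *
f=grab('wrist'); k=800/512
g=lambda q,z:p2w(f,q[0]/k,q[1]/k,z)
K=g((394,288),.25);B=g((395,262),.205);P=g((396,118),.20)
print(K,B,P,np.degrees(np.arctan2(*(K-P)[1::-1])),np.hypot(*(K-P)[:2]), g((396,160),.186),g((396,240),.186))
s=bot.observe()
c=(K+B)/2
print(tool_delta(s,[*c[:2],.233],s['tool_rot'][2]))
E
```

```text
[0.40910584 0.23909203 0.25      ] [0.41104295 0.23901054 0.205     ] [0.48134687 0.24828667 0.2       ] -172.7465476072428 0.07282381014489697 [0.4621219  0.24559895 0.186     ] [0.41964453 0.23967189 0.186     ]
(array([ 0.10305931, -0.00445144,  0.29977979]), array([2.15811001e-05, 1.21834351e-05, 4.13012510e-10]))
```

Emit:
{"fn": "carry_out", "kwargs": {
  "targets": [
    [[0.05,-0.003,0],[0,0,0.001],1],
    [[0.046,-0.003,0],[0,0,0.001],1],
    [[0,0,0.08],[0,0,0],1],
    [[0,0,0.1],[0,0,0],1],
    [[0,0,0.08],[0,0,0],1],
    [[0,0,0.03],[0,0,0],1],
    [[0,0,0],[0,0,0],1],
    [[0,0,0],[0,0,0],0.6]
  ],
  "force": 60
}}

```text
clock: 44.58
position: [0.4084, 0.2397, 0.3911]
tool_rot: [-3.141, -0.001, 0.134]
force: [-0.2, -0.3, 1.3]
grip_width: 0.0699
```

Emit:
{"fn": "carry_out", "kwargs": {
  "targets": [
    [[0,0,0],[0,0,0],0.3],
    [[0,0,0],[0,0,0],0.0],
    [[0,0,0],[0,0,0],0.0],
    [[0,0,0],[0,0,0],0.0],
    [[0,0,0],[0,0,0],0.0],
    [[0,0,0],[0,0,0],0.0],
    [[0,0,0],[0,0,0],0.0]
  ]
}}

```text
clock: 45.45
position: [0.4081, 0.2395, 0.3909]
tool_rot: [-3.142, -0.0, 0.134]
force: [-2.1, -1.1, 7.8]
grip_width: 0.0201
```

```bash
cat > gang.py <<'E'
from h import *
s=bot.observe();A=np.array([.481,.248]);d=s['position'][:2]-A
print(s['position'],s['tool_rot'][2],s['force'],s['moment'],s['grip_width'],'r',np.hypot(*d),'ang',np.degrees(np.arctan2(d[1],d[0]))%360,s['qpos'][6])
E
python3 gang.py
```

```text
[0.40812505 0.23950288 0.39092894] 0.13397088445431282 [-2.1453816  -1.07307673  7.80917743] [-0.41668084  0.4220791  -0.0804276 ] 0.020143471572247704 r 0.07336865398142071 ang 186.65058224219476 -2.210672885609226
```

Emit:
{"fn": "carry_out", "kwargs": {
  "targets": [
    [[0.0004,0.015,0],[0,0,-0.0159],0],
    [[0.001,0.024,0],[0,0,-0.0255],0],
    [[0.0015,0.03,0],[0,0,-0.0318],0],
    [[0.0015,0.03,0],[0,0,-0.0318],0],
    [[0.0015,0.03,0],[0,0,-0.0318],0],
    [[0.0015,0.03,0],[0,0,-0.0318],0],
    [[0.0015,0.03,0],[0,0,-0.0318],0],
    [[0.0015,0.03,0],[0,0,-0.0318],0]
  ]
}}

```text
clock: 46.45
position: [0.4334, 0.1925, 0.3909]
tool_rot: [-3.141, 0.0, 0.867]
force: [-6.6, 1.0, 9.6]
grip_width: 0.0204
```

```bash
python3 gang.py
```

```text
[0.43344995 0.19253677 0.39089622] 0.8673876544214325 [-6.6480104   1.04367822  9.55741413] [0.21749561 1.40337128 0.07060696] 0.020439900011872444 r 0.07305598707680158 ang 229.3926687970539 -1.416817166931274
```

Emit:
{"fn": "carry_out", "kwargs": {
  "targets": [
    [[0.0015,0.03,0],[0,0,-0.0318],0],
    [[0.0015,0.03,0],[0,0,-0.0318],0],
    [[0.0015,0.03,0],[0,0,-0.0318],0],
    [[0.0015,0.03,0],[0,0,-0.0318],0],
    [[0.0015,0.03,0],[0,0,-0.0318],0],
    [[0.0015,0.03,0],[0,0,-0.0318],0],
    [[0.0015,0.03,0],[0,0,-0.0318],0],
    [[0,0,0],[0,0,0],0]
  ]
}}

```text
clock: 47.45
position: [0.4822, 0.1747, 0.3909]
tool_rot: [3.141, -0.0, 1.565]
force: [-4.2, 0.4, 9.9]
grip_width: 0.0203
```

```bash
python3 gang.py
```

```text
[0.48216051 0.17468741 0.39091714] 1.5652083661546259 [-4.15610181  0.41166052  9.94094708] [0.06069254 0.87918795 0.63618862] 0.02032849164066326 r 0.07332177322100984 ang 270.9068967863841 -0.715373059398718
```

Emit:
{"fn": "carry_out", "kwargs": {
  "targets": [
    [[0.0004,0.015,0],[0,0,-0.0159],0],
    [[0.0004,0.015,0],[0,0,-0.0159],0],
    [[0.0004,0.015,0],[0,0,-0.0159],0],
    [[0.0004,0.015,0],[0,0,-0.0159],0]
  ]
}}

```text
clock: 47.95
position: [0.4964, 0.1763, 0.3909]
tool_rot: [-3.141, -0.0, 1.765]
force: [-10.1, 0.6, 12.5]
grip_width: 0.0202
```

Emit:
{"fn": "carry_out", "kwargs": {
  "targets": [
    [[0.0004,0.015,0],[0,0,-0.0159],0],
    [[0.0004,0.015,0],[0,0,-0.0159],0]
  ]
}}

```text
clock: 48.2
position: [0.501, 0.1779, 0.3906]
tool_rot: [-3.132, 0.001, 1.865]
force: [-59.6, -12.7, 50.8]
grip_width: 0.0205
```

Emit:
{"fn": "carry_out", "kwargs": {
  "targets": [
    [[0,-0.01,0],[0,0,0.0106],0],
    [[0,0,0],[0,0,0],0]
  ]
}}

```text
clock: 48.45
position: [0.4999, 0.1774, 0.3908]
tool_rot: [-3.137, 0.0, 1.83]
force: [-24.0, -1.6, 22.6]
grip_width: 0.0199
```

```bash
python3 gang.py
```

```text
[0.49987072 0.17741611 0.39075684] 1.8303407496439208 [-23.96375745  -1.59005502  22.63030337] [-0.37533131  5.16588497  0.46304923] 0.019930282193905916 r 0.07306291831917079 ang 284.9680526819411 -0.4728114655541231
```

Emit:
{"fn": "carry_out", "kwargs": {
  "targets": [
    [[0,-0.004,0],[0,0,0.004],0],
    [[0,0,0],[0,0,0],0],
    [[0,0,0],[0,0,0],0.35],
    [[0,0,0],[0,0,0],0.6],
    [[0,0,0],[0,0,0],1],
    [[0,0,0],[0,0,0],1],
    [[0,0,-0.1],[0,0,0],1],
    [[0,0,-0.2],[0,0,0],1]
  ]
}}

```text
clock: 49.45
position: [0.5007, 0.1764, 0.4651]
tool_rot: [-3.138, -0.0, 1.817]
force: [0.6, -0.7, 0.5]
grip_width: 0.0855
```

Emit:
{"fn": "carry_out", "kwargs": {
  "targets": [
    [[0,0,-0.1],[0,0,0],1],
    [[-0.1,0,0],[0,0,0],1],
    [[-0.15,0,0],[0,0,0],1],
    [[-0.15,0,0],[0,0,0],1],
    [[-0.05,0,0],[0,0,0],1],
    [[0,0,0],[0,0,0],1],
    [[0,0,0],[0,0,0],1]
  ]
}}

```text
clock: 50.32
position: [0.528, 0.0687, 0.4905]
tool_rot: [3.141, -0.0, 1.818]
force: [-0.7, 0.7, -0.3]
grip_width: 0.0855
```

```bash
python3 - <<'E'
from h import *
f=grab('wrist'); save(f,'w12.png'); s=bot.observe();print(s['position'],s['tool_rot'],s['force'])
E
```

```text
[0.52800965 0.06874154 0.49049839] [ 3.14148776e+00 -4.03252796e-04  1.81845568e+00] [ 0.18711309  0.78984466 -0.02966159]
```

View pics/w12.png

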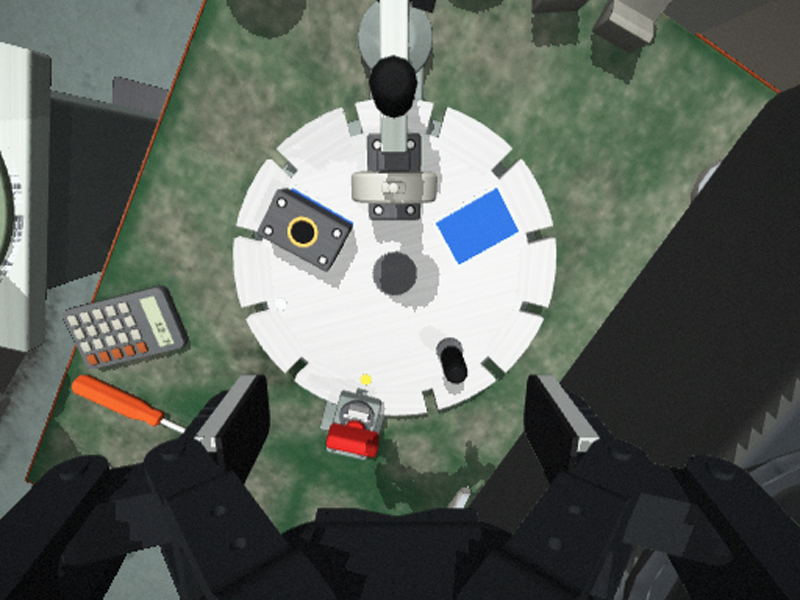

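```bash
python3 - <<'E'
from h import *
f=grab('wrist'); k=800/512
g=lambda q,z:p2w(f,q[0]/k,q[1]/k,z)
for q,z in (((393,92),.25),((394,187),.2)):
    K=g(q,z);d=K[:2]-[.481,.248];print(K,np.hypot(*d),np.degrees(np.arctan2(d[1],d[0]))%360)
A=sum(g(q,.07) for q in[(283,203),(258.5,238)])
B=[g(q,.07) for q in [(282,203),(265,238),(337,233),(322,260)]];print('C',np.mean(B,0))
a=np.radians(164.0);print([.533+.092*np.cos(a),.0424+.092*np.sin(a)])
B=[g(q,.07) for q in [(376,145),(410,145),(377,212),(411,211)]];print('B',np.mean(B,0))
a=np.radians(104.0);print([.533+.092*np.cos(a),.0424+.092*np.sin(a)])
E
```

```text
[0.50148027 0.17098431 0.25      ] 0.07969227143561027 284.89164890363736
[0.51199934 0.13008474 0.2       ] 0.12192197323028052 284.7294801825583
C [0.44301779 0.06552862 0.07      ]
[np.float64(0.4445639239736747), np.float64(0.06775863673516393)]
B [0.51071762 0.13113754 0.07      ]
[np.float64(0.5107431856048306), np.float64(0.13166720681739166)]
```

```bash
python3 -c "
from workcell import job; print(job.job_done())"
```

```text
the job is handed in; nothing more can be done
None
```

The job is done and handed in at about 50 s of the 210 s allowed; the hand-in gave no verdict.

- **Blocks:** Only two were on the bench. I placed them on the middle pad and the right-hand pad (the one on the knob's side). At the final check both were within about 3 mm of their pad centres; the block angles were last measured before the turn, under 0.01 rad off.
- **Index knob and table:** I pulled the knob up, twisted it and let go, and a picture showed it still twisted about 0.9 rad, held on the cam. I then turned the table 1.044 rad clockwise and twisted the knob back. The yellow dot was at the plunger and the bar was at its home height, so I take the plunger to be fully home; the joint itself can't be read.
- **Gauge arm:** I swung it until the force rose sharply at the stop, peaking at about 60 N sideways and 51 N vertically, then eased off and let go. Afterwards it stood at about 284.8°, against about 285° while pressed on the stop, with the dial over the middle block.

The dial, tub and beaker were not touched as far as the pictures and forces show. I viewed 16 pictures, two over the budget of 14.

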